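Pack pipe caps and nuts in two stack-nest crates

TASK

Pack the parts for the next frame: lift the upper crate out of the lower one and stand it beside it, then lay every steel pipe cap flat in the lower crate, no more than one to a cell, near the middle. Turn the empty crate half round from the way the lower one faces and set it on top, so that its feet stand on the lugs instead of dropping into the nest, and lay every large hex nut flat in it, no more than one to a cell, near the middle. Leave the bolt and the small bright nut where they lie.

Things in the scene. Friction and masses are not known exactly. Their poses are not given: they have to be found in the camera images.
- crate_a: lower of two like grey plastic stack-nest crates, on the board, loose, 0.35 kg. Origin: centre of the underside; x across the width, y along the length, z up. Below a step at z=40 it is 132 x 190 mm, above it 150 x 232 outside (155 x 237 with the rim), mouth 144 x 226 inside; rim at z=70, floor top at z=4, walls 3 mm.
- board: plywood board fixed over a pipe frame on the bench; all the work lies on its flat top, 375 mm (x) by 800 mm (y), top 60 mm above the bench; origin at the centre of its underside, 12 mm below the top.
- crate_b: the second crate, alike in shape and frame (origin at the centre of its underside). At the start it is nested in crate_a the same way round, its underside at z=40 mm of crate_a. Set in crate_a half turned (180 deg about z), it stands on the lugs, underside at z=60. Play about 6 mm either way.
- crate_b_mark (a point): point on the rim of crate_b at its own x=+72, y=0, z=70 mm; tells which way round it is.
- crate_b_grip (a point): middle of the top of crate_b's centre web, at its own (0, 0, 36) mm. The web is 12 mm thick, lies along y over the whole floor at x=0 and stands from z=4 to z=36: pinch it here, closing along x, to lift the crate in balance. crate_a has the same.
- crate_a_cell (a point): middle of one of the four cells of crate_a, on the floor at its own (34.5, 47, 4) mm; the others at x=+/-34.5, y=+/-47; crate_b's cells likewise. A cell is 57 (x) by 90 mm (y), between the walls, the centre web and a low rib 4 mm thick along x at y=0 with its top at z=9.
- crate_a_lug (a point): top middle of one lug of crate_a, at its own (45, 105.5, 60) mm. Each crate has two lugs inside each end (y=+/-105.5), 20 mm wide, at x=45 and x=-15, tops 10 mm below the rim, and two feet outside each end below the step, 20 mm wide, at x=-45 and x=15, undersides at z=0.
- cap_0: dark steel pipe end cap lying open side down: a smooth round button 42 mm in diameter, 30 mm high, top edge rounded; origin at the centre of its underside, z up. Goes in crate_a. May be absent.
- cap_1: dark steel pipe end cap lying open side down: a smooth round button 42 mm in diameter, 30 mm high, top edge rounded; origin at the centre of its underside, z up. Goes in crate_a. May be absent.
- cap_2: dark steel pipe end cap lying open side down: a smooth round button 42 mm in diameter, 30 mm high, top edge rounded; origin at the centre of its underside, z up. Goes in crate_a. May be absent.
- cap_3: dark steel pipe end cap lying open side down: a smooth round button 42 mm in diameter, 30 mm high, top edge rounded; origin at the centre of its underside, z up. Goes in crate_a. May be absent.
- nut_0: large brown hex nut lying flat, 24 mm across flats (along its y), 28 across corners (along its x), 18 mm high; origin at the centre of its underside, z along its bore. Goes in crate_b. May be absent.
- nut_1: large brown hex nut lying flat, 24 mm across flats (along its y), 28 across corners (along its x), 18 mm high; origin at the centre of its underside, z along its bore. Goes in crate_b. May be absent.
- nut_2: large brown hex nut lying flat, 24 mm across flats (along its y), 28 across corners (along its x), 18 mm high; origin at the centre of its underside, z along its bore. Goes in crate_b. May be absent.
- bolt: bystander: the one hex bolt, lying, 77 mm long along its y, 19 mm across its head, 17 mm high; origin at the centre of its underside. Not to be packed.
- small_nut: bystander: the one small bright hex nut, 22 mm across, 10 mm high; origin at the centre of its underside. Not to be packed.

How it is judged:
By the outcome, as a careful person would: the job done as asked, in the order asked, and still so for the second after the job is handed in, with the robot touching nothing.
Of cap_0, cap_1, cap_2, cap_3 only 2 to 4 are there at a start; the rules pass over those that are not, and their reading is None.
Of nut_0, nut_1, nut_2 only 2 to 3 are there at a start; the rules pass over those that are not, and their reading is None.
At some moment in a run one of nut_0, nut_1, nut_2 may be knocked a few centimetres aside while the robot is not near it.
It also fails if it takes over 210 s, if anything falls off the work surface, if the arm or the gripper's body presses on something with over 40 N, if the wrist force passes 120 N, or if a joint passes its speed limit or range.

ROBOT

A 6-joint arm with a two-finger parallel gripper is mounted at the origin on the work surface; the furniture and walls round the work are solid. World frame = base frame: x ahead of the robot, y to its left, z up, the work surface at z = 0. Lengths are in mm, angles in rad, forces in N, time in s.
With the tool pointing down it reaches from about 275 to 750 mm from the base axis. Payload 10.2 kg.
Tool frame: the origin (TCP) lies at the very end of the fingers, on their centre line; the grasp point (between the pads) lies 19 mm behind it (ctrl.tcp_to_grasp is the distance from the TCP to the grasp point, in mm); z points along the fingers, y is the direction in which the jaws open and shut (so a half turn about z gives the same grasp; the last joint's range is limited). The gripper opens to 85 mm and grips with 20 to 120 N. Pads are 22 mm wide; open, the fingers measure 114 mm over their backs; the gripper's body (76 mm by 85 mm) begins 54 mm behind the grasp point. The pads swing forward as they close: fully open they stand 13 mm farther back than shut.
Start: joints at [-1.518, 0.313, 1.498, -0, 1.331, -0.223], TCP at [142.953, -505.169, 231.294] pointing down, gripper open.
Joint ranges: [-2.94, 2.94], [-0.97, 2.17], [0.19, 2.56], [-1.23, 4.37], [0.02, 3.11], [-2.88, 2.88]. Speed limits (rad/s): [2.39, 2.39, 3.01, 3.14, 3.14, 3.14].

INTERFACE

Orientations are given as a unit quaternion [w, x, y, z].
In Python, from rig import ctrl, cams, job gives the robot as it stands. The module is installed in compiled form; this text tells all that it offers.
- The arm moves only by the tool drive_tool, never from a script. Its arguments are lists of equal length, an entry for each row: "gripper": the opening, from 0 (shut) to 1 (fully open); "dp": the shift along the tool's x, y, z normalised to -1 to 1, where 1 is 0.2 m, a list of three; "twist": the turn about the tool's z normalised to -1 to 1, where 1 is 90 degrees. In form: {"gripper": [gripper, ...], "dp": [[tx, ty, tz], ...], "twist": [twist, ...]}. A call has 1 to 20 rows; each row is the pose to reach, as a shift and turn from the pose commanded when the call began, along the tool's axes at that moment; what a row does not reach only later rows make up. A row lasts 1/10 s, in which the tool goes at most 50 mm and 8.59 degrees, less where a joint would pass 70% of its speed; a pose out of reach is approached as far as the arm can. A call with a number of a shift or a turn outside -1 to 1 is refused whole. A call with a gripper value outside its range is refused whole. The fingers move at their own pace and stop on an object; "newtons" is the grip in N (left out, the last holds). Time passes only in rows, so rows that repeat a pose let the fingers close. It gives the time, the measured TCP pose, the force and the opening at its end, in the units of the state.
- ctrl.sense(): the state, without advancing time (a new reading comes with each control period).
- cams.capture(name): name is "scene" or "top" or "wrist"; returns a dict with "pixels" (480x640x3 uint8, red, green, blue), "camera_matrix" (3x3 intrinsics, pixels), "k1" (the pictures are not rectified: a ray, as slopes to the right and down, at radius r is drawn at 1 + k1 r^2 times it, then the intrinsics apply), "xyz" and "orientation" of the camera in the world; the wrist camera has in their place "hand_eye" (4x4, takes a point from camera to tool coordinates, whose origin is the TCP and whose axes are the flange's). Camera axes: x right, y down, z forward; pixel columns grow to the right and rows downward; lengths in mm; the calibration is good to about 2 mm. A picture is of the moment at which its call begins: read the wrist's pose just before it. There is no depth.
- job.finish_job(): hands the job in, once; it reports no verdict.
The state is a dict: "time_s": time; "joints": joint angles; "dq": joint speeds; "tau": joint torques, N m; "eef_pos": TCP position; "ee_rot": TCP orientation; "force": force on the tool from outside, world axes, zero at the start; "wrist_torque": the same for the moment, N m; "grip_width": opening from 0.0 (shut) to 1.0 (fully open).
Only numpy, scipy, OpenCV 4.12 (cv2) and the standard library are available. Lean on these libraries where they do the work, as an engineer would, in place of code of your own. Each camera call takes 0.05 s, during which the arm holds its last target.

## Working session

There is one attempt and no reset: what is moved stays moved. The work goes in short steps, Python scripts to look and compute and a tool call to move; the robot and the scene stay as the last step left them, time stands still between calls to the robot, and variables do not carry over. Pictures are saved under pics/ and viewed, and the job is handed in when it is done.

Besides the shell and the picture viewer there is one more tool, called after "Emit:" as name(argument=value, ...) on one line, values as JSON. drive_tool: Moves the arm, as the interface text tells. Scaled input: -1 to 1 covers 0.2 m each way for a shift and 90 degrees each way for a turn. Its arguments: {"type":"object","properties":{"gripper":{"type":"array","items":{"type":"number"}},"dp":{"type":"array","items":{"type":"array","items":{"type":"number"}}},"twist":{"type":"array","items":{"type":"number"}},"newtons":{"type":"number"}},"required":["gripper","dp","twist"]}

```bash
mkdir -p pics; cat > h.py <<'E'
import numpy as np, cv2
from rig import ctrl, cams, job
from scipy.spatial.transform import Rotation as R
def rot(q): return R.from_quat([q[1],q[2],q[3],q[0]]).as_matrix()
def cap(name,fn=None):
    s=ctrl.sense(); c=cams.capture(name)
    if 'hand_eye' in c:
        T=np.eye(4);T[:3,:3]=rot(s['ee_rot']);T[:3,3]=s['eef_pos']
        W=T@np.array(c['hand_eye'])
        c['Rw'],c['p']=W[:3,:3],W[:3,3]
    else: c['Rw'],c['p']=rot(c['orientation']),np.array(c['xyz'])
    if fn: cv2.imwrite('pics/'+fn,cv2.cvtColor(c['pixels'],cv2.COLOR_RGB2BGR))
    return c
def ray(c,uv):
    K=np.array(c['camera_matrix']);uv=np.atleast_2d(np.array(uv,float))
    d=np.c_[(uv[:,0]-K[0,2])/K[0,0],(uv[:,1]-K[1,2])/K[1,1]]
    u=d.copy()
    for _ in range(20): u=d/(1+c['k1']*(u**2).sum(1,keepdims=True))
    return np.c_[u,np.ones(len(u))]@c['Rw'].T
def onz(c,uv,z):
    r=ray(c,uv); return c['p']+r*((z-c['p'][2])/r[:,2:3])
def proj(c,P):
    P=np.atleast_2d(np.array(P,float)); q=(P-c['p'])@c['Rw']; u=q[:,:2]/q[:,2:]
    u=u*(1+c['k1']*(u**2).sum(1,keepdims=True));K=np.array(c['camera_matrix'])
    return np.c_[u[:,0]*K[0,0]+K[0,2],u[:,1]*K[1,1]+K[1,2]]
def st():
    s=ctrl.sense(); print({k:np.round(s[k],3) for k in ('time_s','eef_pos','ee_rot','force','grip_width','joints')}); print(np.round(rot(s['ee_rot']),3)); return s
E
python3 - <<'E'
from h import *
s=st(); print(ctrl.tcp_to_grasp)
for n in('scene','top','wrist'):
    c=cap(n,n+'0.png'); print(n,c['p'],np.round(c['Rw'],3).tolist(),c['camera_matrix'],c['k1'])
E
```

```text
{'time_s': np.float64(0.0), 'eef_pos': array([ 142.945, -504.906,  230.726]), 'ee_rot': array([-0.001,  0.991,  0.137,  0.   ]), 'force': array([0.108, 0.324, 0.205]), 'grip_width': np.float64(1.001), 'joints': array([-1.518,  0.313,  1.498,  0.   ,  1.331, -0.223])}
[[ 0.962  0.272 -0.   ]
 [ 0.272 -0.962  0.001]
 [ 0.    -0.001 -1.   ]]
18.700000000000003
scene [202.95606555 458.16696895 826.23512234] [[-0.811, -0.457, 0.364], [-0.584, 0.616, -0.529], [0.017, -0.642, -0.767]] [[437.23848816   0.         319.91608768]
 [  0.         437.23848816 234.11480242]
 [  0.           0.           1.        ]] -0.04250156818629506
top [ 364.42148536    4.73450111 1547.07510785] [[-0.013, -0.994, 0.111], [-1.0, 0.011, -0.025], [0.024, -0.112, -0.993]] [[596.71554366   0.         320.10880348]
 [  0.         596.71554366 255.00490249]
 [  0.           0.           1.        ]] -0.06160772320445699
wrist [ 220.06330939 -481.91873237  373.08915345] [[0.272, -0.914, -0.3], [-0.962, -0.258, -0.085], [-0.0, 0.312, -0.95]] [[411.62548062   0.         327.04388028]
 [  0.         411.62548062 244.38816711]
 [  0.           0.           1.        ]] -0.011561261566649246
```

View pics/top0.png

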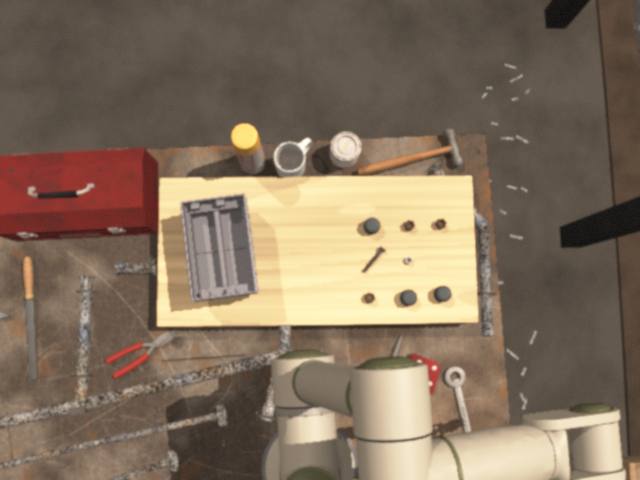

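View pics/scene0.png

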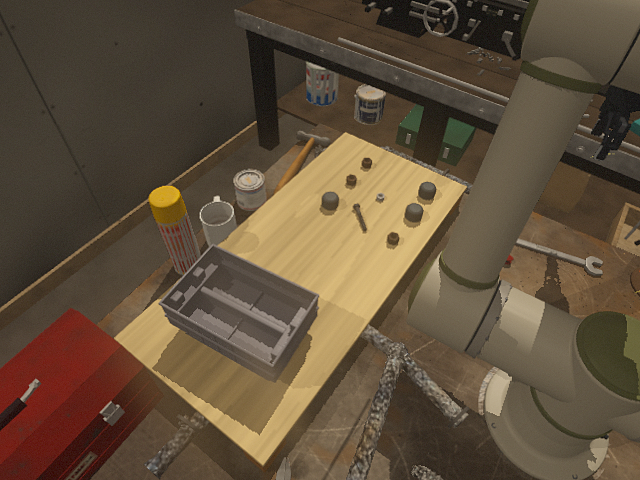

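View pics/wrist0.png

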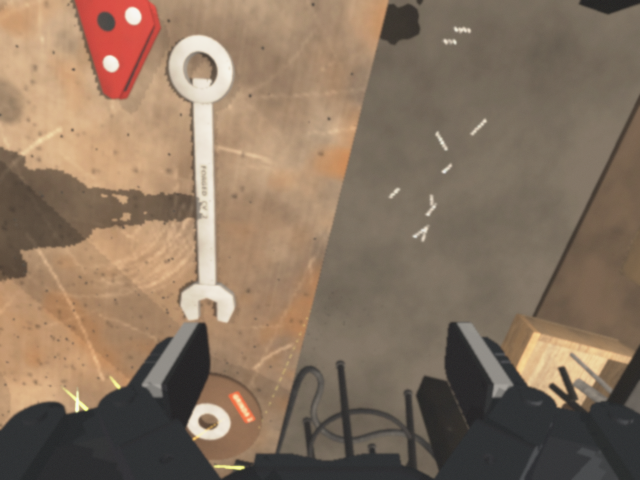

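Top view: nested crates at (219,247), three caps at (372,226), (408,298) and (442,295), three nuts at (408,226), (440,224) and (369,297). The bolt is at (373,260) and the small nut at (407,261).

```bash
cat > blobs.py <<'E'
from h import *
from scipy.optimize import least_squares
def dark(c,fn=None):
    im=c['pixels']; hsv=cv2.cvtColor(im,cv2.COLOR_RGB2HSV)
    return hsv
c=cap('top')
hsv=cv2.cvtColor(c['pixels'],cv2.COLOR_RGB2HSV)
m=((hsv[...,2]<125)).astype(np.uint8); m[:, :300]=0; m[:180]=0;m[320:]=0;m[:,472:]=0
n,l,s,ce=cv2.connectedComponentsWithStats(m)
for i in range(1,n):
    if s[i,4]>15: print(s[i],ce[i].round(1),'z60',onz(c,ce[i],60)[0].round(0),'z80',onz(c,ce[i],80)[0].round(0), c['pixels'][l==i].mean(0).round())
big=cv2.resize(c['pixels'][180:320,150:480],None,fx=2.4,fy=2.4,interpolation=cv2.INTER_CUBIC)
cv2.imwrite('pics/top1.png',cv2.cvtColor(big,cv2.COLOR_RGB2BGR))
# board corners
print(onz(c,[[159,177],[472,176],[477,322],[158,327]],60).round(0))
E
python3 blobs.py
```

```text
[363 219  16  16 195] [370.5 226.2] z60 [ 603. -161.   60.] z80 [ 600. -159.   80.] [101.  96.  89.]
[435 220  10   9  65] [439.8 223.9] z60 [ 607. -338.   60.] z80 [ 604. -333.   80.] [104.  83.  63.]
[404 222   9   9  60] [408.1 225.7] z60 [ 603. -257.   60.] z80 [ 600. -253.   80.] [105.  84.  63.]
[364 248  20  23  60] [374.4 257.5] z60 [ 523. -169.   60.] z80 [ 521. -167.   80.] [110.  95.  80.]
[434 287  16  15 190] [441.2 293.9] z60 [ 429. -335.   60.] z80 [ 429. -331.   80.] [101.  97.  90.]
[400 291  16  15 187] [407.2 297.8] z60 [ 421. -249.   60.] z80 [ 420. -246.   80.] [103.  99.  92.]
[365 294   9   8  43] [368.7 297.9] z60 [ 422. -153.   60.] z80 [ 421. -150.   80.] [114.  92.  69.]
[[ 735.  375.   60.]
 [ 732. -427.   60.]
 [ 358. -424.   60.]
 [ 356.  371.   60.]]
```

View pics/top1.png

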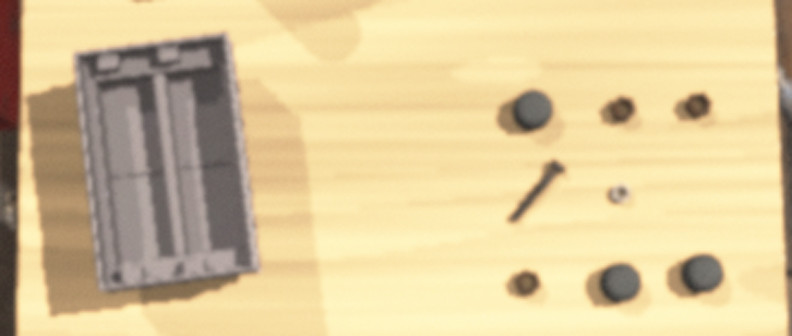

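```bash
python3 - <<'E'
from h import *
c=cap('top')
q=np.array([[77,52],[228,35],[258,271],[102,291]])/2.4+[150,180]
p=onz(c,q,170);print(p.round(1)); print('c',p.mean(0),[np.linalg.norm(p[i]-p[(i+1)%4]).round(1) for i in range(4)])
d=(p[0]+p[1]-p[2]-p[3])/2; print('ang of long axis',np.degrees(np.arctan2(d[1],d[0])))
w=np.array([[158,75],[180,255]])/2.4+[150,180]; w=onz(c,w,136); print(w, w.mean(0)); d=w[0]-w[1];print(np.degrees(np.arctan2(d[1],d[0])))
E
```

```text
[[647.9 291.8 170. ]
 [663.3 144.5 170. ]
 [432.4 115.5 170. ]
 [414.9 264.9 170. ]]
c [539.61324612 204.17998521 170.        ] [np.float64(148.1), np.float64(232.7), np.float64(150.5), np.float64(234.5)]
ang of long axis 6.8698698228045
[[630.65673697 217.67952193 136.        ]
 [450.68413953 194.89902732 136.        ]] [540.67043825 206.28927463 136.        ]
7.213996692263717
```

Emit:
drive_tool(gripper=[1,1,1,1,1,1,1], dp=[[0.96,-0.96,-0.25],[0.96,-0.96,-0.25],[0.96,-0.96,-0.25],[0.96,-0.96,-0.25],[0.96,-0.96,-0.25],[0.96,-0.96,-0.25],[0.96,-0.96,-0.25]], twist=[0,0,0,0,0,0,0], newtons=60)

```text
time_s: 0.95
eef_pos: [276.5, -266.1, 282.2]
ee_rot: [0.001, 0.99, 0.139, 0.001]
force: [-0.3, -0.3, 0.1]
grip_width: 1.001
```

Emit:
drive_tool(gripper=[1,1,1,1,1,1,1], dp=[[0.96,-0.96,-0.25],[0.96,-0.96,-0.25],[0.96,-0.96,-0.25],[0.96,-0.96,-0.25],[0.96,-0.96,-0.25],[0.96,-0.96,-0.25],[0.96,-0.96,-0.25]], twist=[0,0,0,0,0,0,0])

```text
time_s: 1.65
eef_pos: [409.0, -29.6, 331.4]
ee_rot: [-0.0, 0.99, 0.139, 0.0]
force: [-0.2, -0.8, 0.1]
grip_width: 1.004
```

Emit:
drive_tool(gripper=[1,1,1,1,1,1,1], dp=[[0.9,-0.96,0],[0.9,-0.96,0],[0.9,-0.96,0],[0.9,-0.96,0],[0.9,-0.96,0],[0.9,-0.96,0],[0.9,-0.96,0]], twist=[0.1,0.1,0.1,0.1,0.1,0.1,0.1])

```text
time_s: 2.35
eef_pos: [529.9, 203.3, 329.6]
ee_rot: [0.0, 0.998, 0.06, -0.001]
force: [-0.1, -0.4, -0.1]
grip_width: 1.0
```

```bash
python3 - <<'E'
from h import *
st(); cap('wrist','w1.png')
E
```

```text
{'time_s': np.float64(2.35), 'eef_pos': array([529.861, 203.285, 329.568]), 'ee_rot': array([ 0.   ,  0.998,  0.06 , -0.001]), 'force': array([-0.125, -0.378, -0.132]), 'grip_width': np.float64(1.0), 'joints': array([ 0.16 ,  0.367,  1.171, -0.   ,  1.605,  1.61 ])}
[[ 0.993  0.12  -0.002]
 [ 0.12  -0.993 -0.   ]
 [-0.002  0.    -1.   ]]
```

View pics/w1.png

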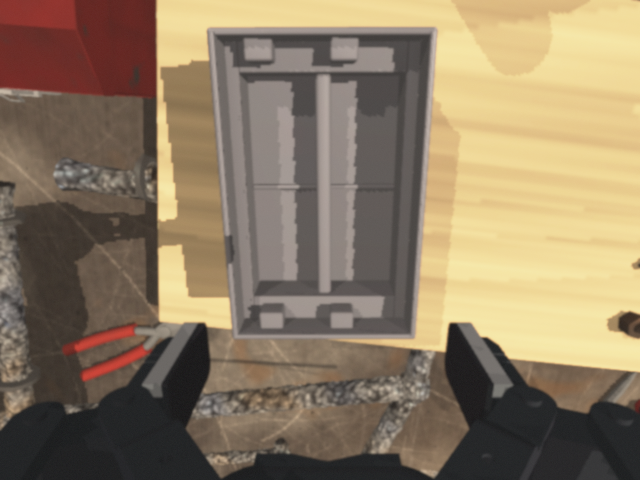

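Wrist view: rim corners at (208,28), (437,28), (415,338) and (235,338). The web top runs (322,75)–(324,291), and the lugs are left of centre at each end.

```bash
cat >> h.py <<'E'
def crate(c,q,z,web=None,zw=None):
    p=onz(c,q,z);print('rim c',p.mean(0).round(1),[np.linalg.norm(p[i]-p[(i+1)%4]).round(1) for i in range(4)])
    d=(p[0]+p[1]-p[2]-p[3])/2; print('yaw',np.degrees(np.arctan2(d[1],d[0])).round(2))
    if web is not None:
        w=onz(c,web,zw); d=w[0]-w[1]; print('web',w.mean(0).round(1),np.linalg.norm(d).round(1),'yaw',np.degrees(np.arctan2(d[1],d[0])).round(2))
def go(tx,ty,tz,yaw=None):
    """print shift in tool axes (units) to reach world target; yaw = tool x angle deg"""
    s=ctrl.sense();M=rot(s['ee_rot']);d=M.T@(np.array([tx,ty,tz])-s['eef_pos'])
    y0=np.degrees(np.arctan2(M[1,0],M[0,0])); print('dp',(d/200).round(3),'mm',d.round(1),'yaw now',y0.round(2),'twist',None if yaw is None else round(-(yaw-y0)/90,3), 'j6',s['joints'][5].round(2),'t',s['time_s'])
E
python3 - <<'E'
from h import *
c=cap('wrist')
crate(c,[(208,28),(437,28),(415,338),(235,338)],170,[(322,75),(324,291)],136)
go(540,205,300,7)
E
```

```text
rim c [543.5 207.  170. ] [np.float64(151.4), np.float64(233.3), np.float64(150.7), np.float64(233.1)]
yaw 7.1
web [543.8 208.  136. ] 179.2 yaw 7.14
dp [ 0.056 -0.012  0.153] mm [11.3 -2.4 30.6] yaw now 6.76 twist -0.003 j6 1.61 t 2.45
```

Emit:
drive_tool(gripper=[0.6,0.6,0.6,0.6,0.6], dp=[[0.072,-0.012,0.2],[0.072,-0.012,0.4],[0.072,-0.012,0.6],[0.072,-0.012,0.6],[0.072,-0.012,0.6]], twist=[-0.003,-0.003,-0.003,-0.003,-0.003])

```text
time_s: 2.95
eef_pos: [543.2, 205.5, 212.9]
ee_rot: [0.0, 0.998, 0.061, 0.001]
force: [0.4, -0.4, 0.2]
grip_width: 0.601
```

```bash
python3 - <<'E'
from h import *
go(543.5,207.5,112,7.1)
c=cap('wrist','w2.png')
E
```

```text
dp [ 0.002 -0.01   0.504] mm [  0.4  -1.9 100.9] yaw now 6.99 twist -0.001 j6 1.61 t 2.95
```

View pics/w2.png

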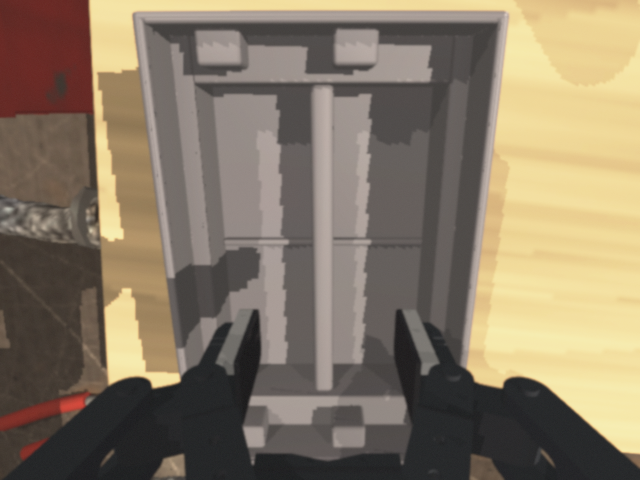

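Fingers (centre column about 328) straddle the web (column 323) cleanly. Descending and pinching.

Emit:
drive_tool(gripper=[0.6,0.6,0.6,0.6,0.0,0.0,0.0,0.0,0.0,0.0], dp=[[0.002,-0.01,0.2],[0.002,-0.01,0.4],[0.002,-0.01,0.504],[0.002,-0.01,0.504],[0.002,-0.01,0.504],[0.002,-0.01,0.504],[0.002,-0.01,0.504],[0.002,-0.01,0.504],[0.002,-0.01,0.504],[0.002,-0.01,0.504]], twist=[0,0,0,0,0,0,0,0,0,0], newtons=80)

```text
time_s: 4.0
eef_pos: [544.0, 208.9, 112.8]
ee_rot: [-0.0, 0.998, 0.062, 0.002]
force: [-1.5, -0.9, 7.5]
grip_width: 0.121
```

Emit:
drive_tool(gripper=[0,0,0,0,0,0,0], dp=[[0,0,-0.05],[0,0,-0.1],[0,0,-0.2],[0,0,-0.35],[0,0,-0.5],[0,0,-0.55],[0,0,-0.55]], twist=[0,0,0,0,0,0,0])

```text
time_s: 4.7
eef_pos: [543.3, 208.9, 221.7]
ee_rot: [-0.0, 0.998, 0.062, 0.001]
force: [-1.4, 1.0, -4.0]
grip_width: 0.123
```

```bash
python3 - <<'E'
from h import *
st();go(543.5,20,232,7.1)
c=cap('scene','s2.png');c=cap('wrist','w3.png')
E
```

```text
{'time_s': np.float64(4.7), 'eef_pos': array([543.298, 208.864, 221.746]), 'ee_rot': array([-0.   ,  0.998,  0.062,  0.001]), 'force': array([-1.432,  0.961, -4.034]), 'grip_width': np.float64(0.123), 'joints': array([0.166, 0.445, 1.335, 0.   , 1.36 , 1.613])}
[[ 0.992  0.123  0.003]
 [ 0.123 -0.992  0.   ]
 [ 0.003 -0.    -1.   ]]
dp [-0.115  0.937 -0.052] mm [-23.  187.4 -10.3] yaw now 7.08 twist -0.0 j6 1.61 t 4.7
```

View pics/s2.png

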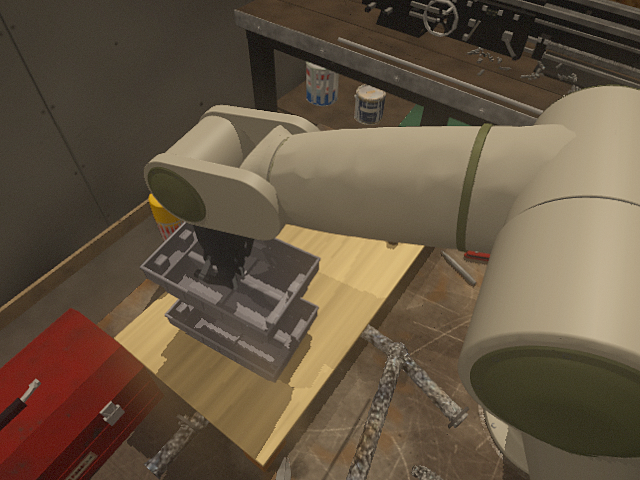

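View pics/w3.png

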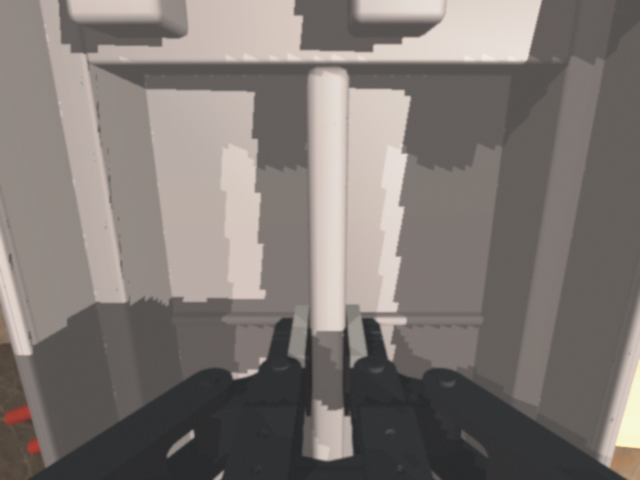

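Emit:
drive_tool(gripper=[0,0,0,0,0,0,0,0,0,0], dp=[[-0.01,0.08,0],[-0.03,0.23,0],[-0.05,0.43,0],[-0.08,0.63,0],[-0.1,0.8,0],[-0.115,0.92,0],[-0.12,0.98,0],[-0.12,0.98,0.1],[-0.12,0.98,0.25],[-0.12,0.98,0.4]], twist=[0,0,0,0,0,0,0,0,0,0])

```text
time_s: 5.8
eef_pos: [542.9, 11.4, 139.0]
ee_rot: [-0.0, 0.998, 0.062, -0.0]
force: [0.1, 0.3, -3.3]
grip_width: 0.116
```

```bash
python3 - <<'E'
from h import *
st();go(543.5,10,73,7.1)
E
```

```text
{'time_s': np.float64(5.8), 'eef_pos': array([542.898,  11.444, 139.013]), 'ee_rot': array([-0.   ,  0.998,  0.062, -0.   ]), 'force': array([ 0.147,  0.341, -3.29 ]), 'grip_width': np.float64(0.116), 'joints': array([-0.195,  0.44 ,  1.569,  0.   ,  1.133,  1.252])}
[[ 0.992  0.123 -0.   ]
 [ 0.123 -0.992  0.   ]
 [-0.    -0.    -1.   ]]
dp [0.002 0.008 0.33 ] mm [ 0.4  1.5 66. ] yaw now 7.08 twist -0.0 j6 1.25 t 5.8
```

Emit:
drive_tool(gripper=[0,0,0,0,0,0,0], dp=[[0,0,0.15],[0,0,0.25],[0,0,0.29],[0,0,0.31],[0,0,0.32],[0,0,0.33],[0,0,0.33]], twist=[0,0,0,0,0,0,0])

```text
time_s: 6.5
eef_pos: [543.5, 11.3, 75.0]
ee_rot: [0.0, 0.998, 0.062, 0.0]
force: [0.3, 0.5, -4.7]
grip_width: 0.125
```

Emit:
drive_tool(gripper=[0,0,0.2,0.5,0.5,0.5,0.5,0.5,0.5,0.5,0.5], dp=[[0,0,0.011],[0,0,0.011],[0,0,0.011],[0,0,0.011],[0,0,0.011],[0,0,-0.1],[0,0,-0.3],[0,0,-0.55],[0,0,-0.8],[0,0,-0.98],[0,0,-0.98]], twist=[0,0,0,0,0,0,0,0,0,0,0])

```text
time_s: 7.6
eef_pos: [544.8, 11.1, 275.8]
ee_rot: [0.001, 0.998, 0.062, 0.005]
force: [-0.2, -0.6, 0.1]
grip_width: 0.5
```

```bash
python3 - <<'E'
from h import *
st();go(560,-200,300,90)
c=cap('wrist','w4.png');
E
```

```text
{'time_s': np.float64(7.6), 'eef_pos': array([544.773,  11.078, 275.843]), 'ee_rot': array([0.001, 0.998, 0.062, 0.005]), 'force': array([-0.154, -0.637,  0.056]), 'grip_width': np.float64(0.5), 'joints': array([-0.195,  0.324,  1.366, -0.   ,  1.441,  1.252])}
[[ 0.992  0.123  0.01 ]
 [ 0.123 -0.992 -0.002]
 [ 0.009  0.003 -1.   ]]
dp [-0.053  1.057 -0.118] mm [-10.7 211.4 -23.6] yaw now 7.08 twist -0.921 j6 1.25 t 7.6
```

View pics/w4.png

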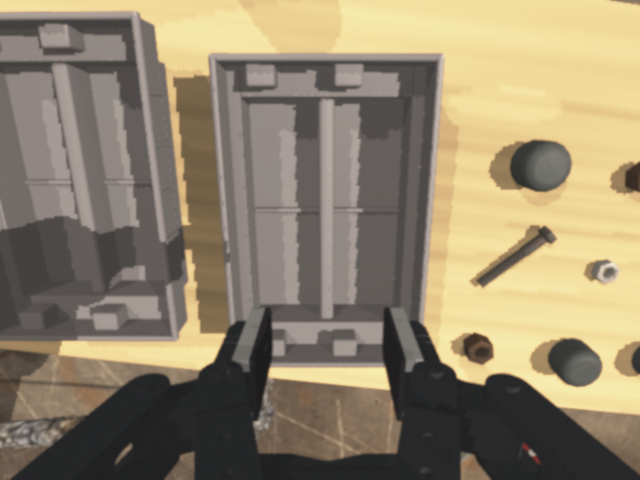

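Emit:
drive_tool(gripper=[0.75,0.75,0.75,0.75,0.75,0.75,0.75,0.75,0.75,0.75,0.75,0.75], dp=[[-0.2,0.9,-0.25],[-0.2,0.9,-0.25],[-0.2,0.9,-0.25],[-0.2,0.9,-0.25],[-0.2,0.9,-0.25],[-0.2,0.9,-0.25],[-0.2,0.9,-0.25],[-0.2,0.9,-0.25],[-0.2,0.9,-0.25],[-0.2,0.9,-0.25],[-0.2,0.9,-0.25],[-0.2,0.9,-0.25]], twist=[-1,-1,-1,-1,-1,-1,-1,-1,-1,-1,-1,-1])

```text
time_s: 8.85
eef_pos: [525.5, -172.1, 319.0]
ee_rot: [-0.001, 0.662, 0.75, -0.0]
force: [0.4, -0.7, 0.2]
grip_width: 0.753
```

```bash
python3 - <<'E'
from h import *
st()
c=cap('wrist','w5.png');
E
```

```text
{'time_s': np.float64(8.85), 'eef_pos': array([ 525.493, -172.146,  318.963]), 'ee_rot': array([-0.001,  0.662,  0.75 , -0.   ]), 'force': array([ 0.415, -0.712,  0.249]), 'grip_width': np.float64(0.753), 'joints': array([-0.528,  0.334,  1.243, -0.   ,  1.567, -0.653])}
[[-0.124  0.992 -0.002]
 [ 0.992  0.124  0.001]
 [ 0.002 -0.002 -1.   ]]
```

View pics/w5.png

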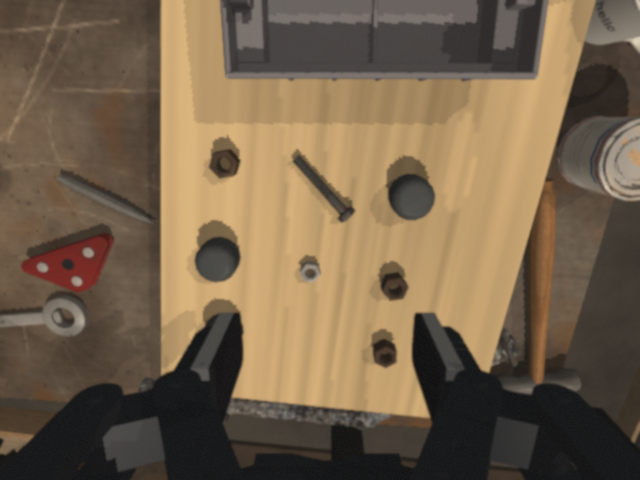

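```bash
cat > meas.py <<'E'
from h import *
def find(c,kind):
    im=cv2.GaussianBlur(c['pixels'],(3,3),0); hsv=cv2.cvtColor(im,cv2.COLOR_RGB2HSV).astype(int)
    S,V=hsv[...,1],hsv[...,2]
    m=((V<100)&(S<75)) if kind=='cap' else ((V<115)&(S>=70)&(V<130))
    m=m.astype(np.uint8); m=cv2.morphologyEx(m,cv2.MORPH_OPEN,np.ones((3,3)))
    n,l,s,ce=cv2.connectedComponentsWithStats(m); out=[]
    z=75 if kind=='cap' else 69
    for i in range(1,n):
        if s[i,4]<120: continue
        cn=max(cv2.findContours((l==i).astype(np.uint8),0,1)[0],key=cv2.contourArea)
        (x,y),r=cv2.minEnclosingCircle(cn)
        M=cv2.moments(cv2.convexHull(cn)); g=(M['m10']/M['m00'],M['m01']/M['m00'])
        P=onz(c,g,z)[0]
        if not(350<P[0]<740 and -430<P[1]<380): continue
        sc=np.linalg.norm(onz(c,(g[0]+1,g[1]),z)-P)
        print(kind,np.round(g,1),'xy',P[:2].round(1),'size mm',(s[i,2:4]*sc).round(0),'circ',round(2*r*sc))
E
python3 - <<'E'
from meas import *
c=cap('wrist')
print(c['pixels'][[196,258,163,285],[411,217,225,394]])
find(c,'cap');find(c,'nut')
E
```

```text
[[77 76 72]
 [75 75 71]
 [93 78 57]
 [83 68 51]]
cap [380.8  35.5] xy [553.7 -26.6] size mm [274.  62.] circ 275
cap [605.7  10.6] xy [738.1  15.6] size mm [22. 24.] circ 27
cap [325.4 191.2] xy [ 522.9 -165. ] size mm [55. 61.] circ 74
cap [410.7 195.9] xy [ 604.  -159.7] size mm [43. 43.] circ 43
cap [375.6 374.4] xy [ 602.2 -361.1] size mm [707. 312.] circ 770
cap [217.2 259. ] xy [ 423.4 -246.1] size mm [43. 43.] circ 45
nut [566.2 120.2] xy [734.3 -74.1] size mm [16. 26.] circ 26
nut [224.1 162.3] xy [ 424.8 -150.2] size mm [27. 28.] circ 29
nut [405.6 171.5] xy [ 596.2 -138.3] size mm [38. 28.] circ 39
nut [392.9 281.1] xy [ 603.4 -251. ] size mm [29. 37.] circ 38
nut [383.8 348.3] xy [ 607.1 -331.1] size mm [25. 38.] circ 38
nut [408.  421.5] xy [ 651.4 -425.1] size mm [62. 16.] circ 61
```

```bash
python3 - <<'E'
from h import *
go(604,-160,130,97.1)
E
```

```text
dp [0.012 0.398 0.947] mm [  2.5  79.6 189.4] yaw now 96.89 twist -0.002 j6 -0.65 t 8.95
```

Emit:
drive_tool(gripper=[0.75,0.75,0.75,0.75,0.75,0.75,0.75], dp=[[0.012,0.1,0.2],[0.012,0.25,0.4],[0.012,0.398,0.6],[0.012,0.398,0.8],[0.012,0.398,0.92],[0.012,0.398,0.947],[0.012,0.398,0.947]], twist=[0,0,0,0,0,0,0])

```text
time_s: 9.65
eef_pos: [604.3, -160.1, 130.9]
ee_rot: [-0.0, 0.663, 0.749, -0.0]
force: [1.0, 0.7, 0.7]
grip_width: 0.748
```

```bash
python3 - <<'E'
from meas import *
go(604,-160,61,97.1)
c=cap('wrist','w6.png');find(c,'cap')
E
```

```text
dp [ 0.    -0.001  0.35 ] mm [ 0.1 -0.2 69.9] yaw now 96.99 twist -0.001 j6 -0.57 t 9.65
cap [274.4  26.2] xy [567.7 -48. ] size mm [246.  24.] circ 246
cap [620.9 150.7] xy [735.1 -80.6] size mm [24. 88.] circ 88
cap [171.7 258.7] xy [ 524.  -161.3] size mm [61. 59.] circ 76
cap [326.7 272.9] xy [ 604.  -159.4] size mm [41. 45.] circ 45
cap [350.6 405.8] xy [ 628.  -240.7] size mm [373.  97.] circ 380
cap [ 18.3 371.7] xy [ 437. -241.] size mm [27. 47.] circ 47
```

View pics/w6.png

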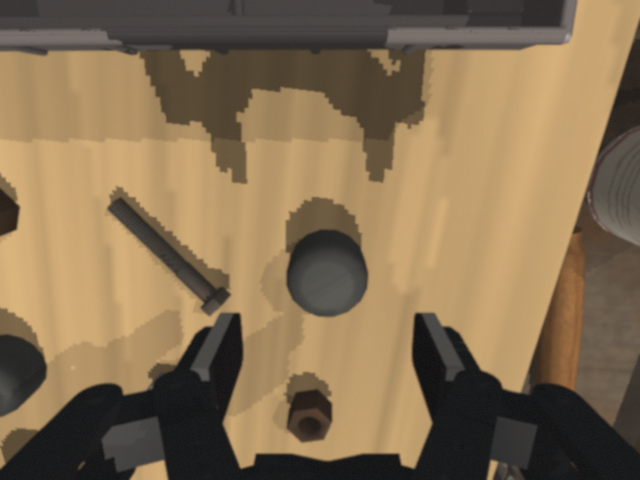

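Emit:
drive_tool(gripper=[0.65,0.65,0.65,0.65,0.65,0.3,0.3,0.3,0.3,0.3,0.3], dp=[[0,0,0.1],[0,0,0.2],[0,0,0.3],[0,0,0.35],[0,0,0.35],[0,0,0.35],[0,0,0.35],[0,0,0.35],[0,0,0.35],[0,0,0.35],[0,0,0.35]], twist=[0,0,0,0,0,0,0,0,0,0,0], newtons=50)

```text
time_s: 10.8
eef_pos: [605.3, -160.5, 62.9]
ee_rot: [0.002, 0.662, 0.749, 0.0]
force: [0.2, 0.9, 6.1]
grip_width: 0.474
```

Emit:
drive_tool(gripper=[0.3,0.3,0.3,0.3,0.3,0.3], dp=[[0,0,-0.1],[0,0,-0.3],[0,0,-0.5],[0,0,-0.75],[0,0,-0.9],[0,0,-0.9]], twist=[0,0,0,0,0,0])

```text
time_s: 11.4
eef_pos: [605.7, -160.6, 246.6]
ee_rot: [0.004, 0.662, 0.749, 0.001]
force: [1.0, 0.1, -1.2]
grip_width: 0.474
```

```bash
python3 - <<'E'
from meas import *
st()
c=cap('wrist','w7.png')
E
```

```text
{'time_s': np.float64(11.4), 'eef_pos': array([ 605.69 , -160.563,  246.63 ]), 'ee_rot': array([0.004, 0.662, 0.749, 0.001]), 'force': array([ 1.023,  0.1  , -1.195]), 'grip_width': np.float64(0.474), 'joints': array([-0.446,  0.529,  1.141,  0.   ,  1.462, -0.569])}
[[-0.123  0.992  0.008]
 [ 0.992  0.123 -0.004]
 [-0.005  0.008 -1.   ]]
```

View pics/w7.png

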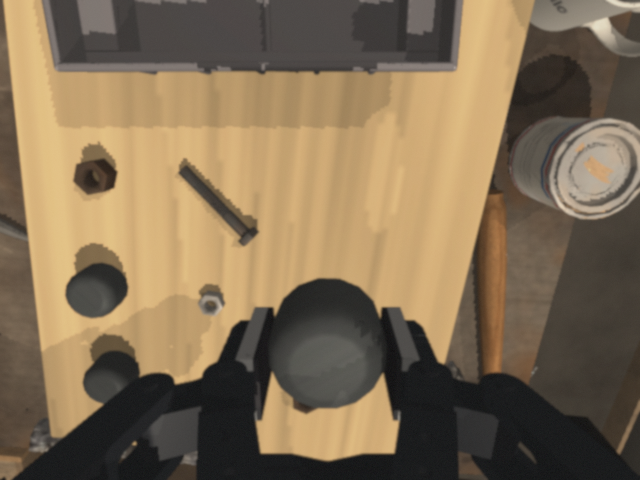

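Emit:
drive_tool(gripper=[0.3,0.3,0.3,0.3,0.3,0.3], dp=[[0.2,-0.04,-0.07],[0.4,-0.08,-0.13],[0.6,-0.1,-0.2],[0.8,-0.1,-0.26],[0.95,-0.1,-0.3],[0.95,-0.1,-0.3]], twist=[0,0,0,0,0,0])

```text
time_s: 12.05
eef_pos: [560.6, 29.2, 301.2]
ee_rot: [-0.0, 0.661, 0.751, 0.0]
force: [-0.1, -1.2, -0.1]
grip_width: 0.475
```

Emit:
drive_tool(gripper=[0.3,0.3,0.3,0.3,0.3,0.3], dp=[[0.2,-0.01,-0.03],[0.4,-0.02,-0.06],[0.6,-0.03,-0.08],[0.72,-0.03,-0.1],[0.75,-0.03,-0.1],[0.75,-0.03,-0.1]], twist=[0,0,0,0,0,0])

```text
time_s: 12.65
eef_pos: [536.7, 174.0, 319.8]
ee_rot: [-0.001, 0.662, 0.75, -0.001]
force: [0.2, 0.2, -1.3]
grip_width: 0.479
```

```bash
python3 - <<'E'
from meas import *
st()
c=cap('wrist','w8.png')
E
```

```text
{'time_s': np.float64(12.65), 'eef_pos': array([536.709, 173.955, 319.841]), 'ee_rot': array([-0.001,  0.662,  0.75 , -0.001]), 'force': array([ 0.246,  0.21 , -1.305]), 'grip_width': np.float64(0.479), 'joints': array([ 0.106,  0.361,  1.205, -0.   ,  1.578, -0.018])}
[[-0.124  0.992 -0.002]
 [ 0.992  0.124 -0.001]
 [-0.    -0.002 -1.   ]]
```

View pics/w8.png

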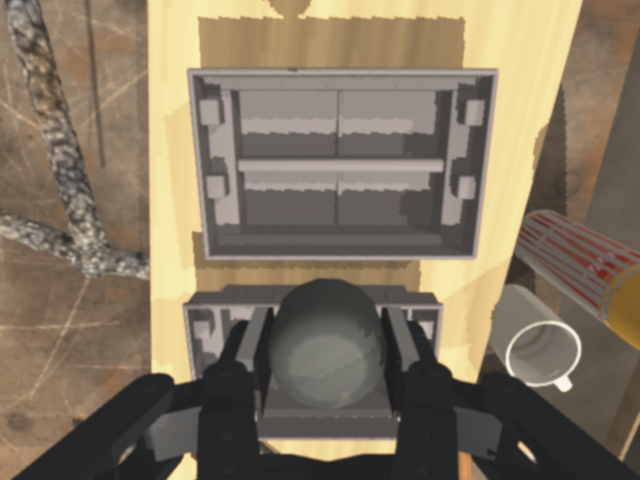

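Crate_a's rim corners are at (188,69), (498,69), (478,259), (206,259), and its web at row 165.

```bash
cat >> h.py <<'E'
def cells(cx,cy,yaw):
    a=np.radians(yaw);u=np.array([np.cos(a),np.sin(a)]);v=np.array([-u[1],u[0]])
    for i in(1,-1):
        for j in(1,-1): print('cell',i,j,(np.array([cx,cy])+i*47*u+j*34.5*v).round(1))
E
python3 - <<'E'
from meas import *
c=cap('wrist')
crate(c,[(498,69),(478,259),(206,259),(188,69)],130,[(443,165),(238,165)],96)
cells(543,208,7.1)
go(592,178.5,160,97.1)
E
```

```text
rim c [544.8 208.7 130. ] [np.float64(151.3), np.float64(234.2), np.float64(151.3), np.float64(231.7)]
yaw 7.03
web [544.2 208.7  96. ] 180.7 yaw 7.03
cell 1 1 [585.4 248. ]
cell 1 -1 [593.9 179.6]
cell -1 1 [492.1 236.4]
cell -1 -1 [500.6 168. ]
dp [-0.005  0.278  0.8  ] mm [ -1.   55.5 160.1] yaw now 97.0 twist -0.001 j6 -0.02 t 12.75
```

```bash
python3 - <<'E'
from h import *
go(586.8,248.7,150,97.1)
E
```

```text
dp [0.346 0.295 0.85 ] mm [ 69.3  58.9 170.1] yaw now 97.0 twist -0.001 j6 -0.02 t 12.75
```

Emit:
drive_tool(gripper=[0.3,0.3,0.3,0.3,0.3,0.3,0.3], dp=[[0.1,0.1,0.15],[0.25,0.2,0.35],[0.346,0.295,0.55],[0.346,0.295,0.75],[0.346,0.295,0.85],[0.346,0.295,0.85],[0.346,0.295,0.85]], twist=[0,0,0,0,0,0,0])

```text
time_s: 13.45
eef_pos: [587.5, 249.1, 152.0]
ee_rot: [0.0, 0.663, 0.749, 0.0]
force: [0.5, -0.6, 0.1]
grip_width: 0.473
```

```bash
python3 - <<'E'
from h import *
go(586.8,248.7,67,97.1); cap('wrist','w9.png')
E
```

```text
dp [-0.001 -0.004  0.425] mm [-0.3 -0.8 85. ] yaw now 97.0 twist -0.001 j6 0.1 t 13.45
```

View pics/w9.png

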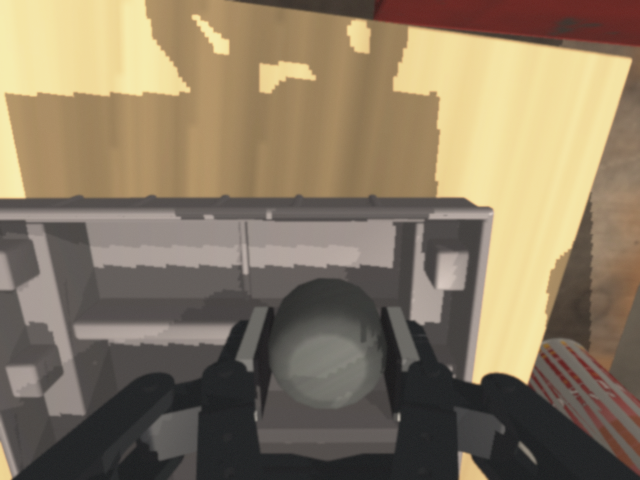

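Emit:
drive_tool(gripper=[0.3,0.3,0.3,0.3,0.3,0.3,0.3,0.58,0.58,0.58], dp=[[0,0,0.15],[0,0,0.3],[0,0,0.37],[0,0,0.4],[0,0,0.41],[0,0,0.425],[0,0,0.425],[0,0,0.425],[0,0,0.425],[0,0,0.425]], twist=[0,0,0,0,0,0,0,0,0,0])

```text
time_s: 14.5
eef_pos: [588.3, 250.5, 70.0]
ee_rot: [0.002, 0.662, 0.749, 0.002]
force: [-5.7, -1.8, 9.7]
grip_width: 0.58
```

Emit:
drive_tool(gripper=[0.58,0.58,0.58,0.58,0.65,0.65,0.65], dp=[[0,0,-0.1],[0,0,-0.3],[0,0,-0.5],[0,0,-0.75],[0,0,-0.98],[0,0,-0.98],[0,0,-0.98]], twist=[0,0,0,0,0,0,0])

```text
time_s: 15.2
eef_pos: [587.3, 250.1, 264.8]
ee_rot: [0.001, 0.662, 0.749, 0.002]
force: [-0.4, 0.6, -0.2]
grip_width: 0.646
```

```bash
python3 - <<'E'
from meas import *
st(); c=cap('wrist','w10.png')
go(423.4,-246,300,97.1)
E
```

```text
{'time_s': np.float64(15.2), 'eef_pos': array([587.277, 250.113, 264.76 ]), 'ee_rot': array([0.001, 0.662, 0.749, 0.002]), 'force': array([-0.359,  0.587, -0.244]), 'grip_width': np.float64(0.646), 'joints': array([ 0.219,  0.554,  1.057, -0.   ,  1.527,  0.096])}
[[-0.123  0.992  0.005]
 [ 0.992  0.123  0.001]
 [ 0.     0.005 -1.   ]]
dp [-2.361 -1.116 -0.188] mm [-472.1 -223.1  -37.5] yaw now 97.07 twist -0.0 j6 0.1 t 15.25
```

View pics/w10.png

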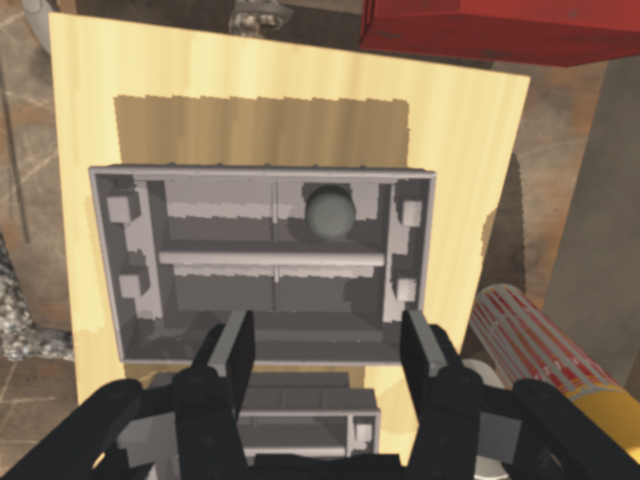

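Emit:
drive_tool(gripper=[0.65,0.65,0.65,0.65,0.65], dp=[[-0.2,-0.09,-0.1],[-0.43,-0.2,-0.18],[-0.67,-0.3,-0.18],[-0.9,-0.4,-0.18],[-0.98,-0.46,-0.18]], twist=[0,0,0,0,0])

```text
time_s: 15.75
eef_pos: [518.5, 41.3, 297.4]
ee_rot: [-0.0, 0.663, 0.749, -0.001]
force: [-0.7, 0.7, 0.1]
grip_width: 0.65
```

Emit:
drive_tool(gripper=[0.65,0.65,0.65,0.65,0.65], dp=[[-0.24,-0.1,0],[-0.48,-0.22,0],[-0.72,-0.33,0],[-0.9,-0.43,0],[-0.98,-0.46,0]], twist=[0,0,0,0,0])

```text
time_s: 16.25
eef_pos: [450.6, -164.7, 297.3]
ee_rot: [-0.001, 0.664, 0.748, -0.0]
force: [0.3, 0.2, 0.0]
grip_width: 0.652
```

```bash
python3 - <<'E'
from meas import *
st(); go(423.4,-246,140,97.1)
c=cap('wrist','w11.png'); find(c,'cap'); find(c,'nut')
E
```

```text
{'time_s': np.float64(16.25), 'eef_pos': array([ 450.648, -164.699,  297.32 ]), 'ee_rot': array([-0.001,  0.664,  0.748, -0.   ]), 'force': array([0.338, 0.204, 0.013]), 'grip_width': np.float64(0.652), 'joints': array([-5.950e-01,  1.710e-01,  1.506e+00, -1.000e-03,  1.466e+00,
       -7.140e-01])}
[[-0.119  0.993 -0.002]
 [ 0.993  0.119  0.   ]
 [ 0.001 -0.002 -1.   ]]
dp [-0.388 -0.182  0.787] mm [-77.6 -36.5 157.3] yaw now 96.85 twist -0.003 j6 -0.71 t 16.25
cap [335.   17.2] xy [438.7 -14.3] size mm [22. 32.] circ 36
cap [488.4  47.4] xy [564.6 -21.1] size mm [253.  76.] circ 259
cap [404.4 213. ] xy [ 521.3 -164.9] size mm [53. 59.] circ 73
cap [289.  282.4] xy [ 423.2 -245.7] size mm [40. 43.] circ 44
cap [356.4 402.9] xy [ 507.4 -376.7] size mm [685. 181.] circ 688
cap [289.4 359.1] xy [ 431.3 -331. ] size mm [40. 44.] circ 45
nut [316.3  22.8] xy [424.2 -19. ] size mm [ 7. 41.] circ 41
nut [300.2 183.4] xy [ 424.3 -150.2] size mm [25. 27.] circ 28
nut [636.  212.1] xy [ 736.6 -139.5] size mm [ 8. 41.] circ 41
nut [469.  307.4] xy [ 604.1 -254. ] size mm [31. 30.] circ 33
```

View pics/w11.png

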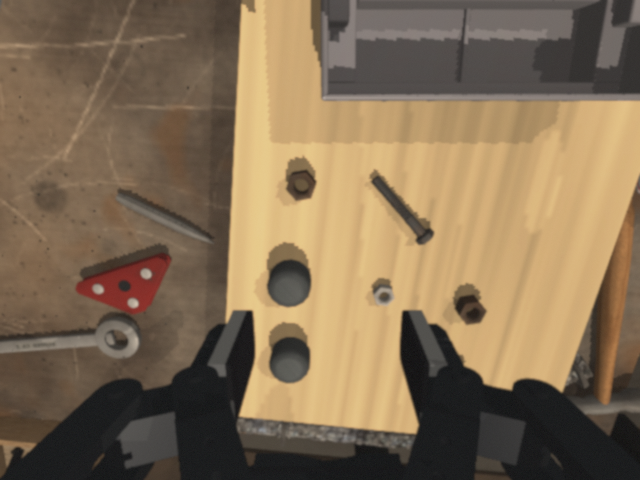

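Emit:
drive_tool(gripper=[0.65,0.65,0.65,0.65,0.65,0.65], dp=[[-0.15,-0.07,0.15],[-0.3,-0.14,0.35],[-0.388,-0.182,0.55],[-0.388,-0.182,0.74],[-0.388,-0.182,0.787],[-0.388,-0.182,0.787]], twist=[-0.003,-0.003,-0.003,-0.003,-0.003,-0.003])

```text
time_s: 16.9
eef_pos: [425.8, -242.3, 140.1]
ee_rot: [-0.001, 0.66, 0.751, 0.0]
force: [-0.5, 0.6, 0.3]
grip_width: 0.653
```

```bash
python3 - <<'E'
from meas import *
go(423.4,-246,61,97.1)
c=cap('wrist'); find(c,'cap')
E
```

```text
dp [-0.018 -0.013  0.395] mm [-3.6 -2.7 79.1] yaw now 97.37 twist 0.003 j6 -0.89 t 16.9
cap [203.5  19.7] xy [ 355.  -130.3] size mm [21. 21.] circ 27
cap [532.8 147.1] xy [ 518.3 -166. ] size mm [52. 64.] circ 74
cap [321.4 274. ] xy [ 423.1 -246.3] size mm [41. 45.] circ 44
cap [475.2 284.4] xy [ 507.6 -241.6] size mm [16. 10.] circ 17
cap [485.2 300. ] xy [ 515.4 -250.1] size mm [9. 8.] circ 9
cap [325.4 409.8] xy [ 436.6 -334.9] size mm [392. 103.] circ 391
cap [317.5 404.2] xy [ 431.3 -331.5] size mm [40. 48.] circ 48
```

Emit:
drive_tool(gripper=[0.65,0.65,0.65,0.65,0.65,0.3,0.3,0.3,0.3,0.3,0.3], dp=[[-0.018,-0.013,0.1],[-0.018,-0.013,0.25],[-0.018,-0.013,0.36],[-0.018,-0.013,0.395],[-0.018,-0.013,0.395],[-0.018,-0.013,0.395],[-0.018,-0.013,0.395],[-0.018,-0.013,0.395],[-0.018,-0.013,0.395],[-0.018,-0.013,0.395],[-0.018,-0.013,0.395]], twist=[0.003,0.003,0.003,0.003,0.003,0.003,0.003,0.003,0.003,0.003,0.003], newtons=50)

```text
time_s: 18.05
eef_pos: [424.8, -247.6, 63.7]
ee_rot: [0.002, 0.662, 0.749, 0.0]
force: [0.8, 1.3, 6.7]
grip_width: 0.476
```

Emit:
drive_tool(gripper=[0.3,0.3,0.3,0.3,0.3,0.3], dp=[[0,0,-0.1],[0,0,-0.3],[0,0,-0.5],[0,0,-0.75],[0,0,-0.98],[0,0,-0.98]], twist=[0,0,0,0,0,0])

```text
time_s: 18.65
eef_pos: [425.3, -248.3, 264.8]
ee_rot: [0.006, 0.662, 0.749, -0.0]
force: [0.3, -1.1, -1.6]
grip_width: 0.474
```

```bash
python3 - <<'E'
from meas import *
go(493.5,237.1,300,97.1)
E
```

```text
dp [ 2.364  0.639 -0.195] mm [472.9 127.9 -39. ] yaw now 97.09 twist -0.0 j6 -0.89 t 18.65
```

Emit:
drive_tool(gripper=[0.3,0.3,0.3,0.3,0.3], dp=[[0.15,0.04,0],[0.35,0.1,0],[0.6,0.16,0],[0.85,0.23,0],[0.98,0.265,0]], twist=[0,0,0,0,0])

```text
time_s: 19.15
eef_pos: [452.0, -43.0, 258.1]
ee_rot: [0.0, 0.661, 0.75, 0.0]
force: [-0.8, -0.6, -1.1]
grip_width: 0.473
```

Emit:
drive_tool(gripper=[0.3,0.3,0.3,0.3,0.3], dp=[[0.24,0.06,0],[0.48,0.13,0],[0.7,0.19,0],[0.9,0.24,0],[0.98,0.265,0]], twist=[0,0,0,0,0])

```text
time_s: 19.65
eef_pos: [480.2, 158.3, 257.9]
ee_rot: [-0.0, 0.661, 0.75, 0.0]
force: [-0.6, 0.2, -0.8]
grip_width: 0.476
```

```bash
python3 - <<'E'
from meas import *
go(493.5,237.1,150,97.1)
cap('wrist','w12.png')
E
```

```text
dp [0.382 0.115 0.54 ] mm [ 76.4  23.1 107.9] yaw now 97.26 twist 0.002 j6 -0.04 t 19.65
```

View pics/w12.png

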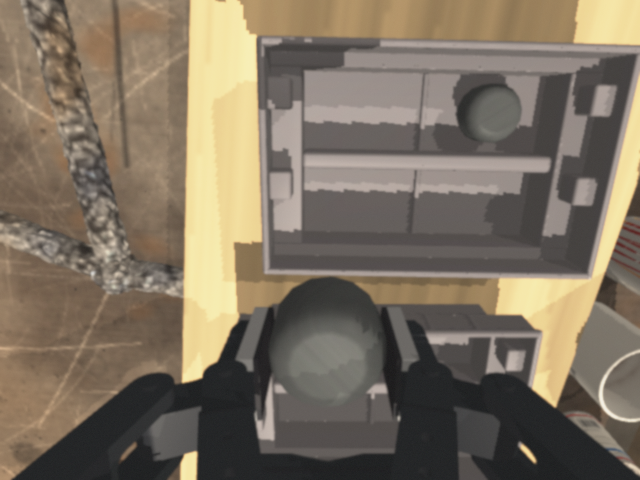

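Emit:
drive_tool(gripper=[0.3,0.3,0.3,0.3,0.3,0.3], dp=[[0.15,0.05,0],[0.3,0.1,0.1],[0.382,0.115,0.3],[0.382,0.115,0.48],[0.382,0.115,0.54],[0.382,0.115,0.54]], twist=[0.002,0.002,0.002,0.002,0.002,0.002])

```text
time_s: 20.3
eef_pos: [493.7, 233.1, 149.0]
ee_rot: [-0.001, 0.664, 0.748, -0.001]
force: [-1.1, -0.2, -0.6]
grip_width: 0.478
```

```bash
python3 - <<'E'
from meas import *
go(493.5,237.1,67,97.1)
E
```

```text
dp [0.02  0.002 0.41 ] mm [ 4.   0.5 82. ] yaw now 96.86 twist -0.003 j6 0.11 t 20.3
```

Emit:
drive_tool(gripper=[0.3,0.3,0.3,0.3,0.3,0.3,0.3,0.58,0.58,0.58], dp=[[0.007,0,0.15],[0.007,0,0.3],[0.007,0,0.37],[0.007,0,0.39],[0.007,0,0.4],[0.007,0,0.41],[0.007,0,0.41],[0.007,0,0.41],[0.007,0,0.41],[0.007,0,0.41]], twist=[-0.002,-0.002,-0.002,-0.002,-0.002,-0.002,-0.002,-0.002,-0.002,-0.002])

```text
time_s: 21.3
eef_pos: [496.7, 235.4, 71.1]
ee_rot: [0.002, 0.662, 0.749, 0.003]
force: [5.1, -0.3, 8.3]
grip_width: 0.58
```

Emit:
drive_tool(gripper=[0.58,0.58,0.58,0.58,0.65,0.65,0.65], dp=[[0,0,-0.1],[0,0,-0.3],[0,0,-0.5],[0,0,-0.75],[0,0,-0.98],[0,0,-0.98],[0,0,-0.98]], twist=[0,0,0,0,0,0,0])

```text
time_s: 22.0
eef_pos: [494.1, 235.1, 265.4]
ee_rot: [0.001, 0.662, 0.749, 0.001]
force: [0.4, 0.8, -1.1]
grip_width: 0.65
```

```bash
python3 - <<'E'
from meas import *
go(431.3,-331.3,300,97.1)
cap('wrist','w13.png')
E
```

```text
dp [-2.772 -0.66  -0.176] mm [-554.3 -131.9  -35.2] yaw now 97.07 twist -0.0 j6 0.11 t 22.0
```

View pics/w13.png

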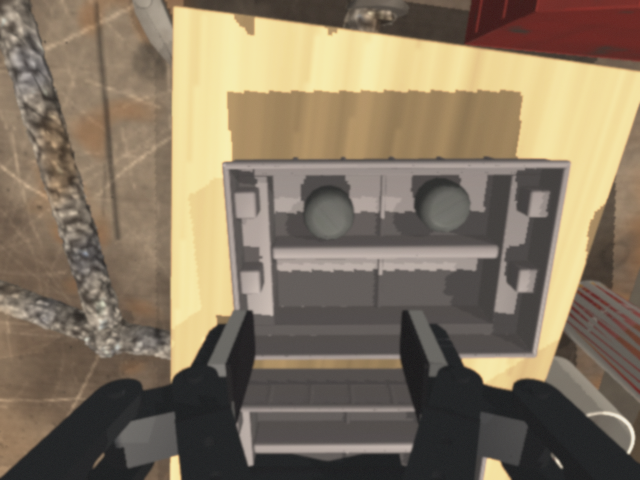

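Emit:
drive_tool(gripper=[0.65,0.65,0.65,0.65,0.65], dp=[[-0.2,-0.05,0],[-0.44,-0.1,0],[-0.68,-0.16,0],[-0.9,-0.21,0],[-0.98,-0.233,0]], twist=[0,0,0,0,0])

```text
time_s: 22.55
eef_pos: [470.9, 31.8, 262.6]
ee_rot: [-0.001, 0.663, 0.748, -0.001]
force: [0.0, 0.6, 0.4]
grip_width: 0.65
```

Emit:
drive_tool(gripper=[0.65,0.65,0.65,0.65,0.65], dp=[[-0.24,-0.06,0],[-0.48,-0.11,0],[-0.72,-0.17,0],[-0.92,-0.22,0],[-0.98,-0.233,0]], twist=[0,0,0,0,0])

```text
time_s: 23.05
eef_pos: [448.6, -168.3, 262.4]
ee_rot: [-0.001, 0.664, 0.748, -0.0]
force: [0.5, 0.3, -0.1]
grip_width: 0.649
```

```bash
python3 - <<'E'
from meas import *
go(431.3,-331.3,140,97.1)
c=cap('wrist'); find(c,'cap'); find(c,'nut')
E
```

```text
dp [-0.8   -0.182  0.611] mm [-159.9  -36.3  122.3] yaw now 96.85 twist -0.003 j6 -0.72 t 23.05
cap [480.8  44.6] xy [544.7 -29.4] size mm [231.  69.] circ 239
cap [414.7 219. ] xy [ 520.8 -164.5] size mm [53. 60.] circ 73
cap [352.9 404.8] xy [ 495.8 -354.6] size mm [620. 163.] circ 621
cap [288.8 377.6] xy [ 431.3 -331. ] size mm [40. 45.] circ 46
nut [318.9  19.9] xy [425.3 -26.5] size mm [ 8. 37.] circ 36
nut [300.7 186.8] xy [ 424.3 -150.3] size mm [25. 28.] circ 29
nut [484.8 321.3] xy [ 604.1 -253.5] size mm [32. 32.] circ 35
nut [488.5 465.1] xy [ 648.6 -418.8] size mm [29.  7.] circ 29
```

Emit:
drive_tool(gripper=[0.65,0.65,0.65,0.65,0.65,0.65,0.65], dp=[[-0.2,-0.05,0.1],[-0.4,-0.1,0.2],[-0.6,-0.15,0.3],[-0.8,-0.182,0.45],[-0.8,-0.182,0.58],[-0.8,-0.182,0.611],[-0.8,-0.182,0.611]], twist=[-0.002,-0.002,-0.002,-0.002,-0.002,-0.002,-0.002])

```text
time_s: 23.8
eef_pos: [433.5, -327.1, 140.9]
ee_rot: [-0.001, 0.661, 0.751, 0.0]
force: [0.2, -0.1, -0.2]
grip_width: 0.648
```

```bash
python3 - <<'E'
from meas import *
go(431.3,-331.3,61,97.1)
c=cap('wrist'); find(c,'cap')
E
```

```text
dp [-0.021 -0.013  0.4  ] mm [-4.1 -2.7 79.9] yaw now 97.32 twist 0.002 j6 -0.99 t 23.8
cap [195.2  17.6] xy [ 358.9 -214.5] size mm [14. 20.] circ 23
cap [598.8  10.8] xy [ 539.7 -188.2] size mm [20. 13.] circ 21
cap [491.8 141. ] xy [ 505.6 -250.6] size mm [ 9. 17.] circ 18
cap [512.5 146.9] xy [ 516.6 -252. ] size mm [7. 9.] circ 10
cap [193.2 196.7] xy [ 360.3 -297.3] size mm [8. 8.] circ 10
cap [322.1 275.3] xy [ 431.4 -332.1] size mm [41. 44.] circ 44
cap [183.9 323.3] xy [ 356.9 -371.4] size mm [14. 17.] circ 19
cap [310.5 408.8] xy [ 435.2 -420.9] size mm [393. 104.] circ 395
```

Emit:
drive_tool(gripper=[0.65,0.65,0.65,0.65,0.65,0.3,0.3,0.3,0.3,0.3,0.3], dp=[[-0.015,-0.01,0.1],[-0.015,-0.01,0.25],[-0.015,-0.01,0.36],[-0.015,-0.01,0.4],[-0.015,-0.01,0.4],[-0.015,-0.01,0.4],[-0.015,-0.01,0.4],[-0.015,-0.01,0.4],[-0.015,-0.01,0.4],[-0.015,-0.01,0.4],[-0.015,-0.01,0.4]], twist=[0.002,0.002,0.002,0.002,0.002,0.002,0.002,0.002,0.002,0.002,0.002], newtons=50)

```text
time_s: 24.95
eef_pos: [432.6, -332.5, 63.5]
ee_rot: [0.002, 0.662, 0.749, -0.0]
force: [0.8, 1.6, 6.7]
grip_width: 0.476
```

Emit:
drive_tool(gripper=[0.3,0.3,0.3,0.3,0.3,0.3], dp=[[0,0,-0.1],[0,0,-0.3],[0,0,-0.5],[0,0,-0.75],[0,0,-0.98],[0,0,-0.98]], twist=[0,0,0,0,0,0])

```text
time_s: 25.55
eef_pos: [433.0, -333.2, 264.7]
ee_rot: [0.006, 0.662, 0.749, -0.001]
force: [-0.3, -1.3, -1.2]
grip_width: 0.474
```

```bash
python3 - <<'E'
from meas import *
go(595.3,180.3,300,97.1)
c=cap('wrist','w14.png')
E
```

```text
dp [ 2.446  1.123 -0.195] mm [489.2 224.6 -38.9] yaw now 97.08 twist -0.0 j6 -0.99 t 25.55
```

View pics/w14.png

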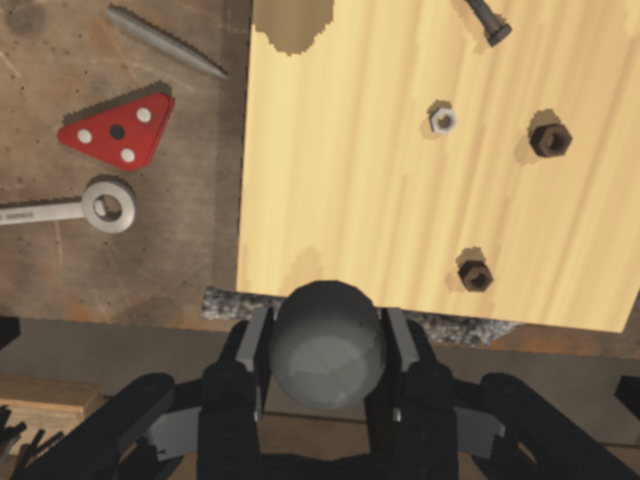

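Emit:
drive_tool(gripper=[0.3,0.3,0.3,0.3,0.3], dp=[[0.15,0.07,0],[0.35,0.16,0],[0.6,0.27,0],[0.85,0.39,0],[0.95,0.436,0]], twist=[0,0,0,0,0])

```text
time_s: 26.1
eef_pos: [494.8, -129.4, 256.6]
ee_rot: [-0.001, 0.662, 0.75, 0.0]
force: [0.4, -1.0, -2.0]
grip_width: 0.474
```

Emit:
drive_tool(gripper=[0.3,0.3,0.3,0.3,0.3,0.3], dp=[[0.24,0.11,0],[0.47,0.21,0],[0.7,0.32,0],[0.9,0.41,0],[0.95,0.436,0],[0.95,0.436,0]], twist=[0,0,0,0,0,0])

```text
time_s: 26.7
eef_pos: [557.7, 68.0, 256.3]
ee_rot: [-0.001, 0.661, 0.75, -0.001]
force: [0.6, 0.3, -1.5]
grip_width: 0.474
```

```bash
python3 - <<'E'
from meas import *
go(595.3,180.3,150,97.1)
c=cap('wrist','w15.png')
E
```

```text
dp [0.533 0.258 0.531] mm [106.6  51.6 106.2] yaw now 97.23 twist 0.001 j6 -0.21 t 26.7
```

View pics/w15.png

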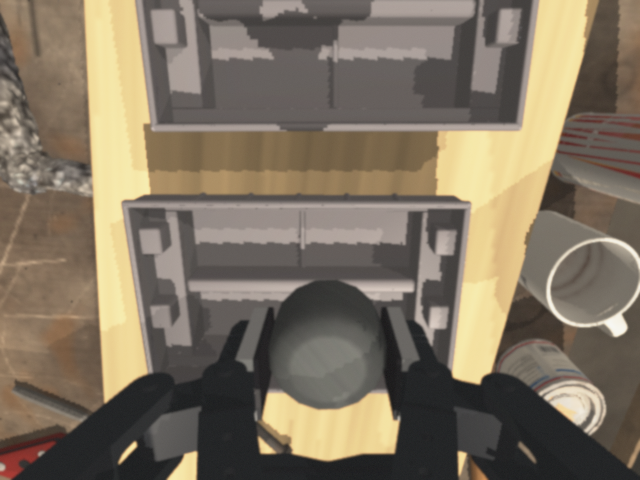

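Emit:
drive_tool(gripper=[0.3,0.3,0.3,0.3,0.3,0.3,0.3,0.3], dp=[[0.2,0.1,0],[0.4,0.2,0.05],[0.533,0.258,0.2],[0.533,0.258,0.4],[0.533,0.258,0.5],[0.533,0.258,0.531],[0.533,0.258,0.531],[0.533,0.258,0.531]], twist=[0.001,0.001,0.001,0.001,0.001,0.001,0.001,0.001])

```text
time_s: 27.55
eef_pos: [596.8, 178.0, 152.9]
ee_rot: [0.001, 0.663, 0.748, 0.001]
force: [-0.1, 0.1, -0.2]
grip_width: 0.476
```

```bash
python3 - <<'E'
from meas import *
go(595.3,180.3,67,97.1)
E
```

```text
dp [ 0.013 -0.007  0.43 ] mm [ 2.5 -1.4 85.9] yaw now 96.91 twist -0.002 j6 -0.02 t 27.55
```

Emit:
drive_tool(gripper=[0.3,0.3,0.3,0.3,0.3,0.3,0.3,0.58,0.58,0.58], dp=[[0.01,-0.007,0.15],[0.01,-0.007,0.3],[0.01,-0.007,0.38],[0.01,-0.007,0.41],[0.01,-0.007,0.42],[0.01,-0.007,0.425],[0.01,-0.007,0.425],[0.01,-0.007,0.425],[0.01,-0.007,0.425],[0.01,-0.007,0.425]], twist=[-0.002,-0.002,-0.002,-0.002,-0.002,-0.002,-0.002,-0.002,-0.002,-0.002])

```text
time_s: 28.55
eef_pos: [594.6, 180.7, 66.7]
ee_rot: [0.0, 0.662, 0.75, 0.0]
force: [0.1, -0.0, 0.9]
grip_width: 0.581
```

Emit:
drive_tool(gripper=[0.58,0.58,0.58,0.58,0.65,0.65,0.65], dp=[[0,0,-0.1],[0,0,-0.3],[0,0,-0.5],[0,0,-0.75],[0,0,-0.98],[0,0,-0.98],[0,0,-0.98]], twist=[0,0,0,0,0,0,0])

```text
time_s: 29.25
eef_pos: [594.6, 180.7, 263.0]
ee_rot: [0.001, 0.662, 0.75, 0.001]
force: [-0.4, -0.6, -1.3]
grip_width: 0.647
```

```bash
python3 - <<'E'
from meas import *
go(543,11,330,7.1)
cap('wrist','w16.png')
E
```

```text
dp [-0.81  -0.361 -0.336] mm [-162.   -72.2  -67.1] yaw now 97.17 twist 1.001 j6 -0.02 t 29.25
```

View pics/w16.png

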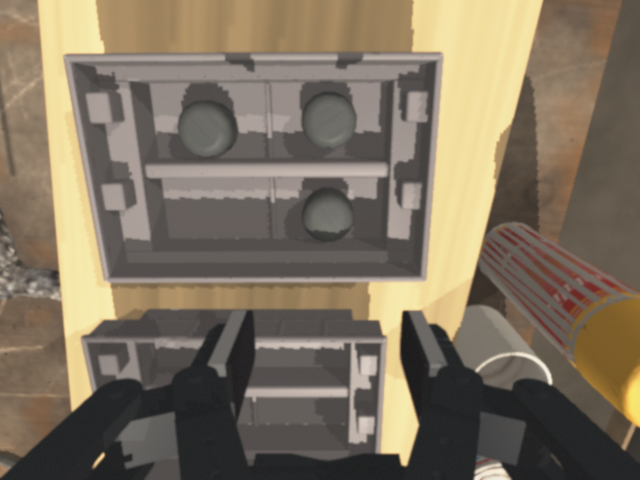

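```bash
python3 - <<'E'
from meas import *
c=cap('wrist')
im=c['pixels'][40:300,50:460]; cv2.imwrite('pics/w16b.png',cv2.cvtColor(cv2.resize(im,None,fx=1.95,fy=1.95,interpolation=cv2.INTER_CUBIC),cv2.COLOR_RGB2BGR))
crate(c,[(441,54),(426,280),(105,283),(67,57)],130,[(387,170),(147,170)],96)
for n,g in (('1',(330,119)),('2',(208,129)),('3',(328,213))): print(n,onz(c,g,85).round(1), onz(c,np.array(g)+[[-27,0],[27,0]],90).round(1).tolist())
E
```

```text
rim c [544.9 212.6 130. ] [np.float64(149.2), np.float64(232.5), np.float64(150.4), np.float64(228.8)]
yaw 7.59
web [544.9 213.1  96. ] 178.7 yaw 7.1
1 [[587.  254.7  85. ]] [[567.4, 252.3, 90.0], [606.6, 257.2, 90.0]]
2 [[497.4 236.3  85. ]] [[479.0, 234.3, 90.0], [518.5, 239.2, 90.0]]
3 [[594.5 183.4  85. ]] [[573.4, 182.0, 90.0], [615.3, 187.2, 90.0]]
```

View pics/w16b.png

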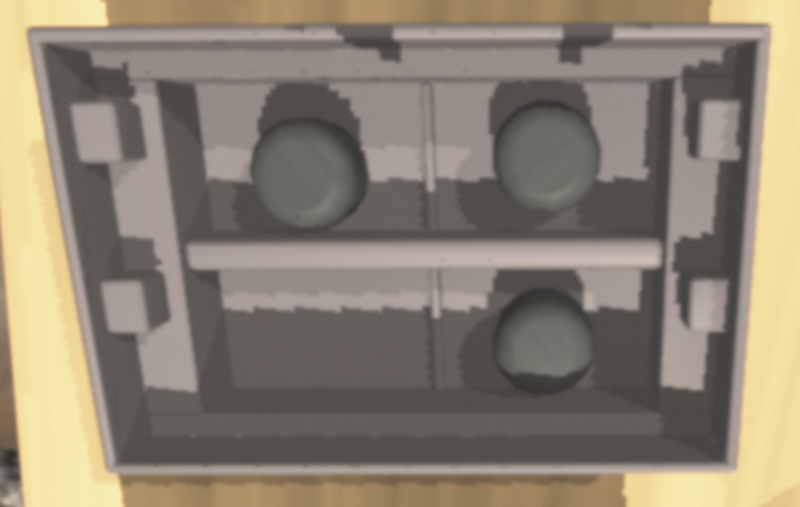

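Emit:
drive_tool(gripper=[0.6,0.6,0.6,0.6,0.6,0.6,0.6,0.6,0.6,0.6,0.6,0.6], dp=[[-0.2,-0.1,-0.1],[-0.4,-0.2,-0.2],[-0.6,-0.3,-0.28],[-0.81,-0.361,-0.28],[-0.81,-0.361,-0.28],[-0.81,-0.361,-0.28],[-0.81,-0.361,-0.28],[-0.81,-0.361,-0.28],[-0.81,-0.361,-0.28],[-0.81,-0.361,-0.28],[-0.81,-0.361,-0.28],[-0.81,-0.361,-0.28]], twist=[1,1,1,1,1,1,1,1,1,1,1,1])

```text
time_s: 30.55
eef_pos: [542.8, 11.0, 317.0]
ee_rot: [-0.0, 0.998, 0.062, -0.001]
force: [-0.2, -0.0, -0.8]
grip_width: 0.601
```

```bash
python3 - <<'E'
from meas import *
st();cap('wrist','w17.png');cap('top','t17.png')
E
```

```text
{'time_s': np.float64(30.55), 'eef_pos': array([542.771,  10.981, 316.958]), 'ee_rot': array([-0.   ,  0.998,  0.062, -0.001]), 'force': array([-0.221, -0.047, -0.802]), 'grip_width': np.float64(0.601), 'joints': array([-0.196,  0.311,  1.28 , -0.   ,  1.553,  1.251])}
[[ 0.992  0.124 -0.002]
 [ 0.124 -0.992  0.   ]
 [-0.002 -0.001 -1.   ]]
```

View pics/w17.png

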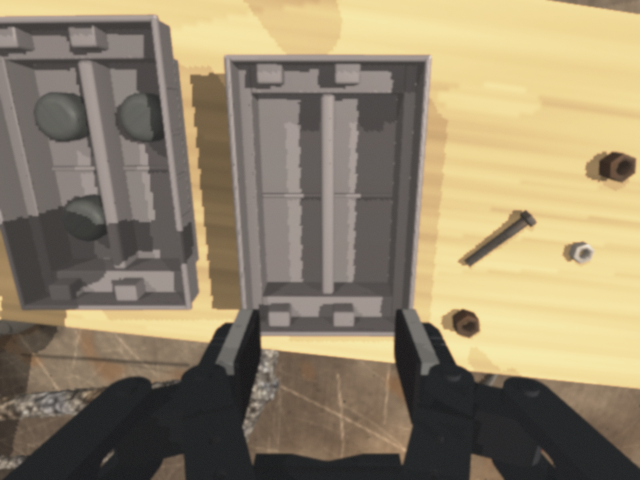

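View pics/t17.png

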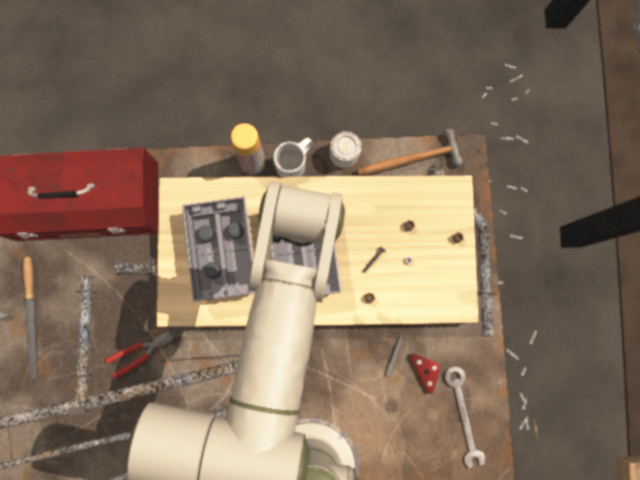

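```bash
python3 - <<'E'
from meas import *
c=cap('wrist')
crate(c,[(226,56),(430,56),(411,335),(245,335)],130,[(328,95),(328,291)],96)
# crate a right top rim corner and bottom-right corner, bottom-left
print(onz(c,[(158,16),(194,307),(22,308)],130).round(1)); w=onz(c,[(86,62),(117,266)],96);print(w,w.mean(0))
go(543,11,140,7.1)
t=cap('top')
q=np.array([(183,204),(243,197),(254,293),(193,301)]);crate(t,q,130)
E
```

```text
rim c [543.9  11.5 130. ] [np.float64(149.8), np.float64(232.6), np.float64(151.1), np.float64(232.6)]
yaw 7.29
web [544.9  11.6  96. ] 178.3 yaw 7.29
[[670.1 150.3 130. ]
 [441.5 118.5 130. ]
 [420.7 271.8 130. ]]
[[634.07331358 221.98456713  96.        ]
 [456.84280237 202.25502132  96.        ]] [545.45805798 212.11979423  96.        ]
dp [0.002 0.    0.888] mm [  0.4   0.  177.6] yaw now 7.27 twist 0.002 j6 1.25 t 30.7
rim c [541.9 212.4 130. ] [np.float64(145.4), np.float64(233.2), np.float64(145.3), np.float64(234.9)]
yaw 6.49
```

Emit:
drive_tool(gripper=[0.55,0.55,0.55,0.55,0.55,0.55,0.55], dp=[[0.005,0,0.2],[0.005,0,0.45],[0.005,0,0.65],[0.005,0,0.82],[0.005,0,0.888],[0.005,0,0.888],[0.005,0,0.888]], twist=[0,0,0,0,0,0,0])

```text
time_s: 31.45
eef_pos: [544.4, 11.0, 141.4]
ee_rot: [0.0, 0.998, 0.063, 0.0]
force: [-0.1, 0.3, 0.8]
grip_width: 0.55
```

Emit:
drive_tool(gripper=[0.55,0.55,0.55,0.55,0.0,0.0,0.0,0.0,0.0,0.0], dp=[[0,0,0.15],[0,0,0.27],[0,0,0.335],[0,0,0.335],[0,0,0.335],[0,0,0.335],[0,0,0.335],[0,0,0.335],[0,0,0.335],[0,0,0.335]], twist=[0,0,0,0,0,0,0,0,0,0], newtons=80)

```text
time_s: 32.45
eef_pos: [544.8, 11.0, 75.3]
ee_rot: [0.0, 0.998, 0.062, 0.001]
force: [-1.5, -0.5, 5.8]
grip_width: 0.119
```

Emit:
drive_tool(gripper=[0,0,0,0,0,0,0,0], dp=[[0,0,-0.05],[0,0,-0.12],[0,0,-0.25],[0,0,-0.42],[0,0,-0.6],[0,0,-0.75],[0,0,-0.82],[0,0,-0.82]], twist=[0,0,0,0,0,0,0,0])

```text
time_s: 33.25
eef_pos: [544.5, 11.0, 240.1]
ee_rot: [0.001, 0.998, 0.063, 0.002]
force: [0.9, 0.3, -4.3]
grip_width: 0.117
```

Emit:
drive_tool(gripper=[0,0,0,0,0,0,0,0,0,0,0,0,0,0], dp=[[0,-0.02,0],[0,-0.06,0],[0,-0.1,0],[0,-0.15,0],[0,-0.2,0],[0,-0.25,0],[0,-0.3,0],[0,-0.35,0],[0,-0.4,0],[0,-0.43,0],[0,-0.45,0],[0,-0.45,0],[0,-0.45,0],[0,-0.45,0]], twist=[-0.02,-0.07,-0.14,-0.22,-0.31,-0.4,-0.49,-0.58,-0.67,-0.76,-0.85,-0.93,-0.98,-1])

```text
time_s: 34.65
eef_pos: [532.0, 100.7, 236.1]
ee_rot: [-0.001, 0.66, 0.751, -0.001]
force: [0.0, -0.4, -3.5]
grip_width: 0.125
```

```bash
python3 - <<'E'
from meas import *
st();go(545,150,240,-172.8);cap('wrist','w18.png')
E
```

```text
{'time_s': np.float64(34.65), 'eef_pos': array([532.022, 100.713, 236.121]), 'ee_rot': array([-0.001,  0.66 ,  0.751, -0.001]), 'force': array([ 0.049, -0.38 , -3.474]), 'grip_width': np.float64(0.125), 'joints': array([-0.029,  0.348,  1.437,  0.   ,  1.36 , -0.159])}
[[-0.129  0.992 -0.003]
 [ 0.992  0.129  0.   ]
 [ 0.001 -0.003 -1.   ]]
dp [ 0.236  0.096 -0.02 ] mm [47.2 19.2 -3.9] yaw now 97.41 twist 3.002 j6 -0.16 t 34.65
```

View pics/w18.png

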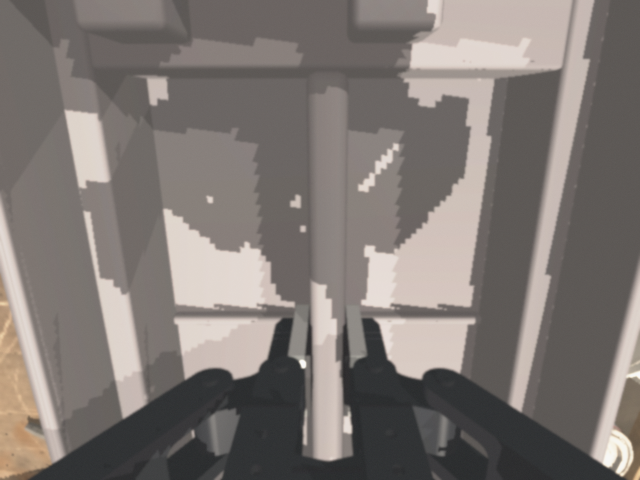

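Emit:
drive_tool(gripper=[0,0,0,0,0,0,0,0,0,0,0,0,0,0,0], dp=[[0.02,0,0],[0.07,0.02,0],[0.13,0.04,0],[0.2,0.05,0],[0.27,0.07,0],[0.34,0.09,0],[0.4,0.1,0],[0.45,0.12,0],[0.5,0.13,0],[0.53,0.136,0],[0.545,0.136,0],[0.545,0.136,0],[0.545,0.136,0],[0.545,0.136,0],[0.545,0.136,0]], twist=[-0.02,-0.07,-0.14,-0.22,-0.31,-0.4,-0.49,-0.58,-0.67,-0.76,-0.85,-0.93,-0.98,-1,-1])

```text
time_s: 36.2
eef_pos: [545.8, 212.2, 237.0]
ee_rot: [-0.001, -0.063, 0.998, -0.0]
force: [0.2, -0.7, -3.5]
grip_width: 0.117
```

```bash
python3 - <<'E'
from meas import *
st();go(545,212.5,170,-172.8);cap('scene','s19.png');cap('top','t19.png');cap('wrist','w19.png')
E
```

```text
{'time_s': np.float64(36.2), 'eef_pos': array([545.798, 212.216, 236.975]), 'ee_rot': array([-0.001, -0.063,  0.998, -0.   ]), 'force': array([ 0.211, -0.75 , -3.501]), 'grip_width': np.float64(0.117), 'joints': array([ 0.171,  0.445,  1.294,  0.   ,  1.404, -1.526])}
[[-0.992 -0.126 -0.001]
 [-0.126  0.992 -0.   ]
 [ 0.001  0.    -1.   ]]
dp [0.003 0.002 0.335] mm [ 0.7  0.4 67. ] yaw now -172.77 twist 0.0 j6 -1.53 t 36.2
```

View pics/s19.png

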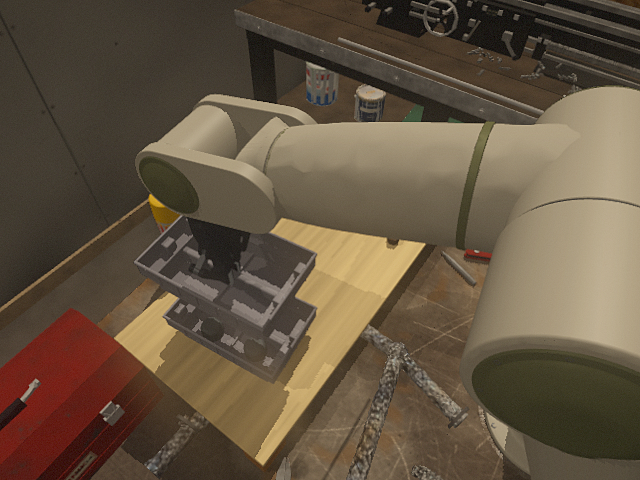

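View pics/w19.png

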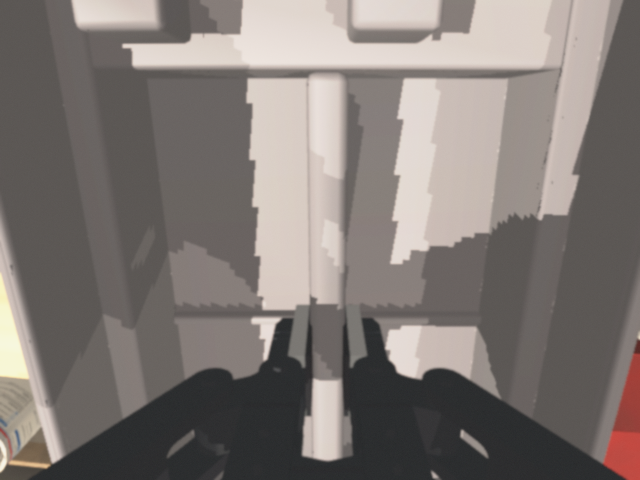

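View pics/t19.png

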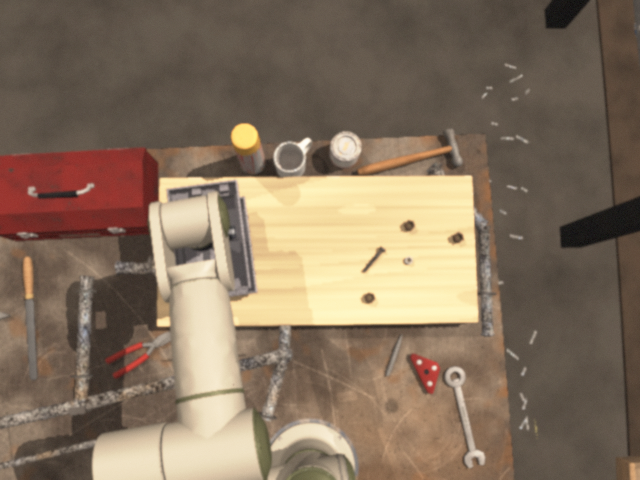

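```bash
python3 - <<'E'
from meas import *
im=cv2.imread('pics/s19.png')[230:400,120:330]; cv2.imwrite('pics/s19b.png',cv2.resize(im,None,fx=3.5,fy=3.5,interpolation=cv2.INTER_CUBIC))
E
```

```text
(no output)
```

View pics/s19b.png

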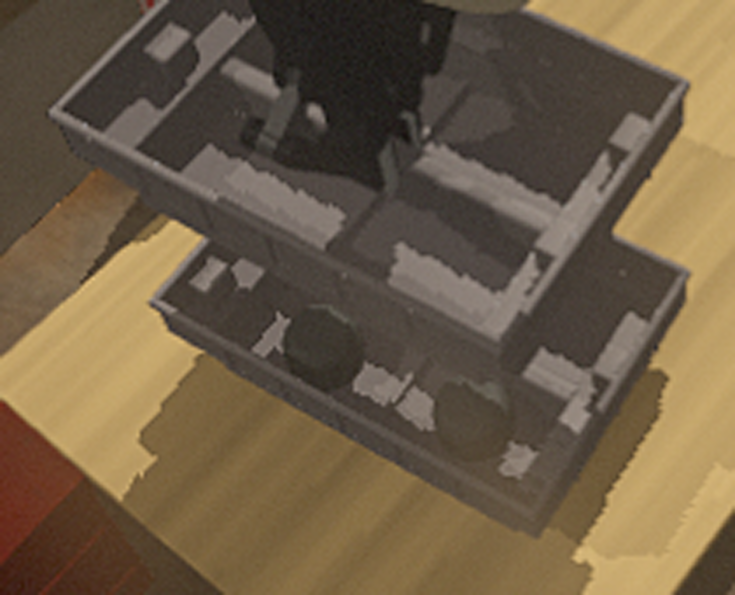

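```bash
python3 - <<'E'
from meas import *
c=cap('scene')
f=lambda q:np.array(q)/3.5+[120,230]
B=onz(c,f([(52,112),(500,342),(688,86)]),291.7); A=onz(c,f([(152,302),(537,530),(688,272)]),130)
print(B.round(1),A.round(1),(A-B).round(1))
for P in(A,B): print([np.linalg.norm(P[i]-P[i+1]).round(1) for i in(0,1)],((P[0]+P[2])/2).round(1),np.degrees(np.arctan2(*(P[0]-P[1])[1::-1])).round(1))
E
```

```text
[[649.7 300.9 291.7]
 [422.6 269.5 291.7]
 [437.3 125.8 291.7]] [[647.1 301.2 130. ]
 [412.3 276.2 130. ]
 [436.7 123.6 130. ]] [[  -2.6    0.4 -161.7]
 [ -10.3    6.8 -161.7]
 [  -0.6   -2.2 -161.7]]
[np.float64(236.1), np.float64(154.6)] [541.9 212.4 130. ] 6.1
[np.float64(229.2), np.float64(144.4)] [543.5 213.3 291.7] 7.9
```

Emit:
drive_tool(gripper=[0,0,0,0,0,0,0,0], dp=[[0.004,0,0.1],[0.004,0,0.22],[0.004,0,0.32],[0.004,0,0.38],[0.004,0,0.4],[0.004,0,0.4],[0.004,0,0.4],[0.004,0,0.4]], twist=[0,0,0,0,0,0,0,0])

```text
time_s: 37.2
eef_pos: [545.8, 211.9, 158.7]
ee_rot: [0.001, -0.062, 0.998, 0.0]
force: [-0.1, 0.5, -3.7]
grip_width: 0.119
```

```bash
python3 - <<'E'
from meas import *
go(544.8,212.2,135.3,-172.8);cap('scene','s20.png')
im=cv2.imread('pics/s20.png')[200:400,120:350]; cv2.imwrite('pics/s20b.png',cv2.resize(im,None,fx=3,fy=3,interpolation=cv2.INTER_CUBIC))
E
```

```text
dp [0.005 0.002 0.117] mm [ 1.   0.4 23.4] yaw now -172.84 twist -0.0 j6 -1.53 t 37.2
```

View pics/s20b.png

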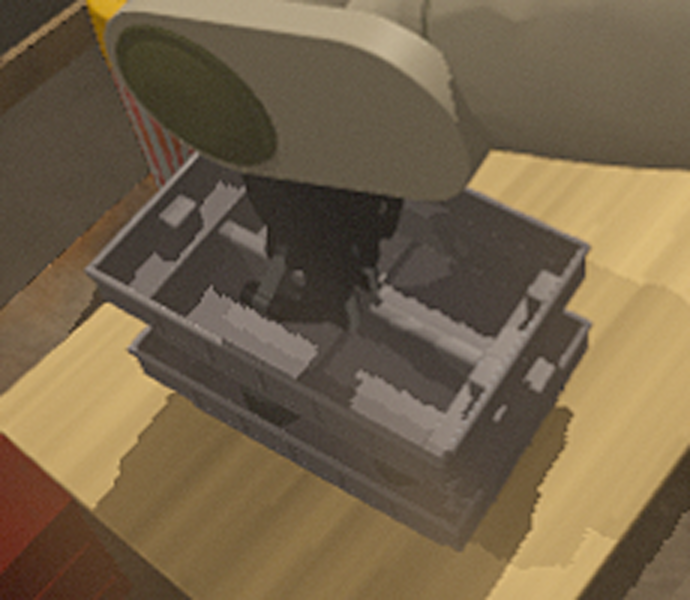

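Emit:
drive_tool(gripper=[0,0,0,0,0,0,0], dp=[[0.003,0,0.03],[0.003,0,0.06],[0.003,0,0.08],[0.003,0,0.095],[0.003,0,0.105],[0.003,0,0.105],[0.003,0,0.105]], twist=[0,0,0,0,0,0,0])

```text
time_s: 37.95
eef_pos: [544.9, 211.8, 136.8]
ee_rot: [0.0, -0.062, 0.998, 0.0]
force: [0.2, 0.5, -3.4]
grip_width: 0.119
```

Emit:
drive_tool(gripper=[0,0,0,0], dp=[[0,0,0.005],[0,0,0.009],[0,0,0.012],[0,0,0.012]], twist=[0,0,0,0])

```text
time_s: 38.35
eef_pos: [544.9, 211.7, 135.3]
ee_rot: [0.0, -0.062, 0.998, 0.0]
force: [-3.6, -1.2, 5.4]
grip_width: 0.119
```

```bash
python3 - <<'E'
from meas import *
st();cap('scene','s21.png')
im=cv2.imread('pics/s21.png')[200:400,120:350]; cv2.imwrite('pics/s21b.png',cv2.resize(im,None,fx=3,fy=3,interpolation=cv2.INTER_CUBIC))
E
```

```text
{'time_s': np.float64(38.35), 'eef_pos': array([544.916, 211.743, 135.264]), 'ee_rot': array([ 0.   , -0.062,  0.998,  0.   ]), 'force': array([-3.563, -1.194,  5.442]), 'grip_width': np.float64(0.119), 'joints': array([ 0.17 ,  0.528,  1.44 , -0.   ,  1.173, -1.525])}
[[-0.992 -0.125  0.001]
 [-0.125  0.992  0.   ]
 [-0.001 -0.    -1.   ]]
```

View pics/s21b.png

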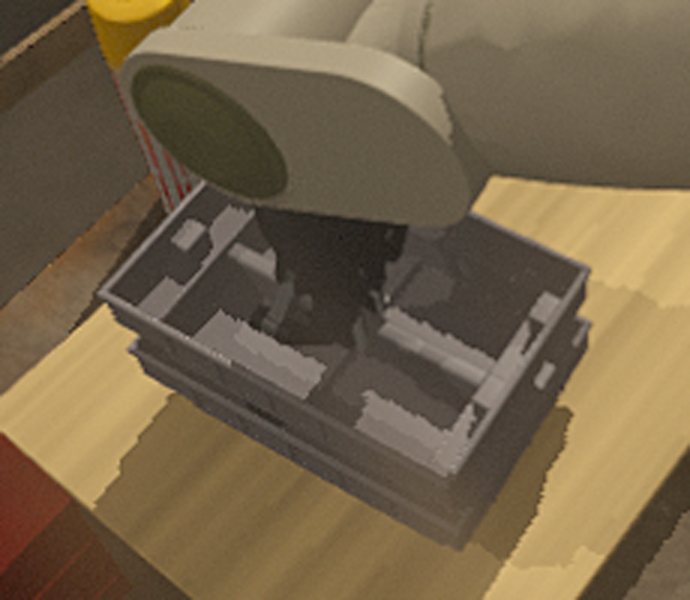

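Emit:
drive_tool(gripper=[0.2,0.4,0.4,0.4,0.4,0.4,0.4,0.4,0.4,0.4], dp=[[0,0,0],[0,0,0],[0,0,0],[0,0,0],[0,0,-0.1],[0,0,-0.3],[0,0,-0.55],[0,0,-0.8],[0,0,-0.98],[0,0,-0.98]], twist=[0,0,0,0,0,0,0,0,0,0])

```text
time_s: 39.4
eef_pos: [545.8, 212.0, 335.8]
ee_rot: [0.005, -0.063, 0.998, 0.001]
force: [-0.4, 0.2, -0.3]
grip_width: 0.397
```

```bash
python3 - <<'E'
from meas import *
st();cap('wrist','w22.png')
E
```

```text
{'time_s': np.float64(39.4), 'eef_pos': array([545.828, 211.97 , 335.791]), 'ee_rot': array([ 0.005, -0.063,  0.998,  0.001]), 'force': array([-0.431,  0.202, -0.264]), 'grip_width': np.float64(0.397), 'joints': array([ 0.17 ,  0.403,  1.105,  0.   ,  1.624, -1.525])}
[[-0.992 -0.125  0.01 ]
 [-0.125  0.992  0.002]
 [-0.01   0.    -1.   ]]
```

View pics/w22.png

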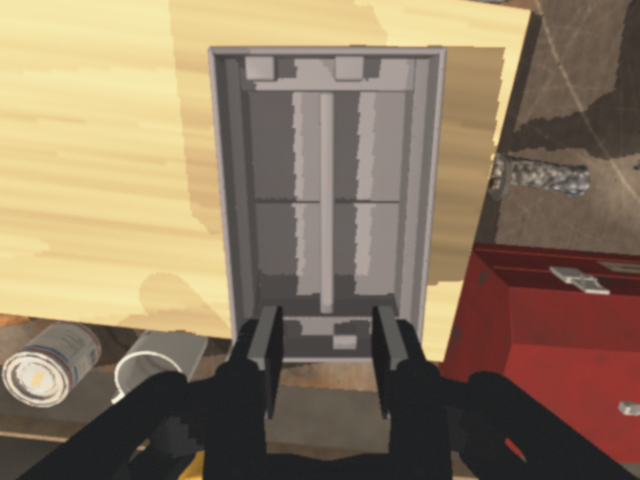

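Emit:
drive_tool(gripper=[0.5,0.5,0.5,0.5,0.5,0.5,0.5,0.5,0.5,0.5,0.5,0.5], dp=[[0.05,-0.2,0],[0.15,-0.4,0],[0.2,-0.65,0],[0.3,-0.9,0],[0.31,-0.96,0],[0.31,-0.96,0],[0.31,-0.96,0],[0.31,-0.96,0],[0.31,-0.96,0],[0.31,-0.96,0],[0.31,-0.96,0],[0.31,-0.96,0]], twist=[1,1,1,1,1,1,1,1,1,1,1,1])

```text
time_s: 40.65
eef_pos: [506.9, 13.5, 328.8]
ee_rot: [-0.001, 0.662, 0.75, -0.001]
force: [0.0, 0.6, 0.0]
grip_width: 0.494
```

```bash
python3 - <<'E'
from meas import *
go(480,-150,310,97.2);c=cap('top');find(c,'nut')
hsv=cv2.cvtColor(c['pixels'],cv2.COLOR_RGB2HSV)
m=((hsv[...,2]<125)).astype(np.uint8); m[:, :345]=0; m[:180]=0;m[320:]=0;m[:,472:]=0
n,l,s,ce=cv2.connectedComponentsWithStats(m)
for i in range(1,n):
    if s[i,4]>15: print(s[i],onz(c,ce[i],69).round(0))
E
```

```text
dp [-0.795 -0.235  0.094] mm [-159.   -46.9   18.8] yaw now 97.13 twist -0.001 j6 -0.33 t 40.65
[404 222   9   9  59] [[ 602. -255.   69.]]
[453 234   9   9  60] [[ 570. -379.   69.]]
[364 248  20  23  60] [[ 522. -168.   69.]]
[365 295   9   7  42] [[ 421. -151.   69.]]
```

Emit:
drive_tool(gripper=[0.5,0.5,0.5,0.5,0.5,0.5,0.5], dp=[[-0.15,-0.1,0.1],[-0.3,-0.25,0.25],[-0.45,-0.35,0.4],[-0.56,-0.45,0.55],[-0.56,-0.49,0.6],[-0.56,-0.49,0.6],[-0.56,-0.49,0.6]], twist=[0,0,0,0,0,0,0])

```text
time_s: 41.4
eef_pos: [424.3, -109.7, 210.7]
ee_rot: [0.0, 0.661, 0.75, 0.0]
force: [0.7, 0.7, -0.4]
grip_width: 0.503
```

```bash
python3 - <<'E'
from meas import *
go(424.3,-150.3,140,97.2);c=cap('wrist','w23.png');find(c,'nut')
E
```

```text
dp [-0.201 -0.026  0.353] mm [-40.2  -5.1  70.7] yaw now 97.23 twist 0.0 j6 -0.65 t 41.4
nut [320.1 279.9] xy [ 424.3 -150.2] size mm [27. 29.] circ 30
```

View pics/w23.png

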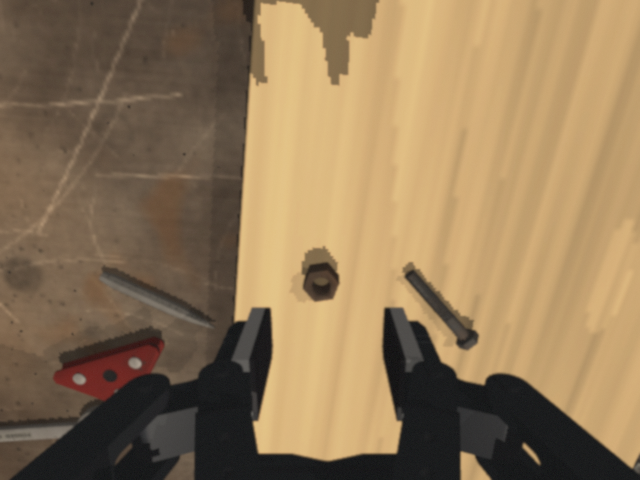

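```bash
cat >> meas.py <<'E'
def nutyaw(c,box,fn,z=78):
    x0,y0,x1,y1=box; im=c['pixels'][y0:y1,x0:x1]
    cv2.imwrite('pics/'+fn,cv2.cvtColor(cv2.resize(im,None,fx=8,fy=8,interpolation=cv2.INTER_CUBIC),cv2.COLOR_RGB2BGR))
E
python3 - <<'E'
from meas import *
c=cap('wrist');nutyaw(c,(285,245,355,315),'n1.png')
E
```

```text
(no output)
```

View pics/n1.png

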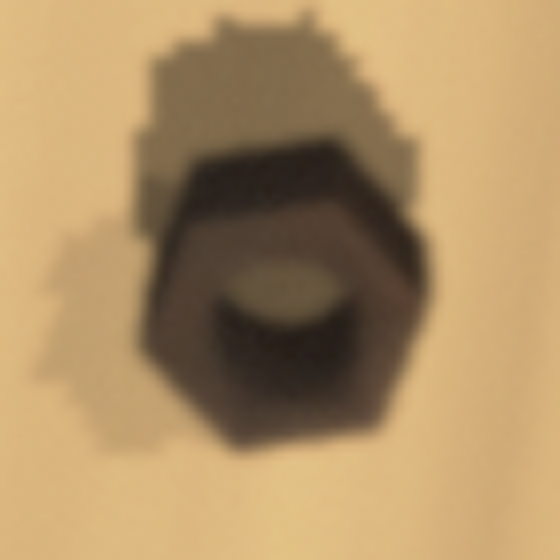

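```bash
cat >> meas.py <<'E'
def hexyaw(c,pts,org,f=8,z=78):
    P=onz(c,np.array(pts)/f+np.array(org),z)[:,:2]
    e=np.roll(P,-1,0)-P; print('edges',np.linalg.norm(e,axis=1).round(1),'c',P.mean(0).round(1))
    a=np.degrees(np.arctan2(e[:,1],e[:,0]))*6; n=np.degrees(np.angle(np.exp(1j*np.radians(a)).mean()))/6
    # edge dirs = n mod 60 ; tool x should lie along an edge (jaws close along normal)
    M=rot(ctrl.sense()['ee_rot']); y0=np.degrees(np.arctan2(M[1,0],M[0,0]))
    d=(n-y0+30)%60-30; print('edge dir',n.round(1),'turn yaw by',d.round(1),'twist',(-d/90).round(3))
E
python3 - <<'E'
from meas import *
c=cap('wrist');hexyaw(c,[(190,225),(340,205),(430,295),(380,430),(240,445),(145,345)],(285,245))
E
```

```text
edges [13.7 12.  14.2 13.  13.2 12.6] c [ 425.7 -150.8]
edge dir 17.2 turn yaw by -20.1 twist 0.223
```

Emit:
drive_tool(gripper=[0.5,0.5,0.5,0.5,0.5,0.5], dp=[[-0.1,-0.01,0.1],[-0.203,-0.023,0.2],[-0.203,-0.023,0.32],[-0.203,-0.023,0.353],[-0.203,-0.023,0.353],[-0.203,-0.023,0.353]], twist=[0.223,0.223,0.223,0.223,0.223,0.223])

```text
time_s: 42.15
eef_pos: [425.1, -150.6, 140.8]
ee_rot: [0.001, 0.781, 0.624, 0.0]
force: [-0.1, -0.1, 0.2]
grip_width: 0.499
```

```bash
python3 - <<'E'
from meas import *
go(425,-150.5,62,77.1);c=cap('wrist','w24.png');find(c,'nut')
E
```

```text
dp [ 0.001 -0.001  0.394] mm [ 0.1 -0.2 78.8] yaw now 77.21 twist 0.001 j6 -0.38 t 42.15
nut [326.  263.1] xy [ 424.3 -150.5] size mm [27. 31.] circ 30
nut [540.8 255.6] xy [ 541.5 -172.7] size mm [12.  8.] circ 12
nut [630.  348.8] xy [ 590.8 -245.4] size mm [13. 28.] circ 29
nut [264.  434.5] xy [ 358.6 -257.4] size mm [14. 29.] circ 30
```

View pics/w24.png

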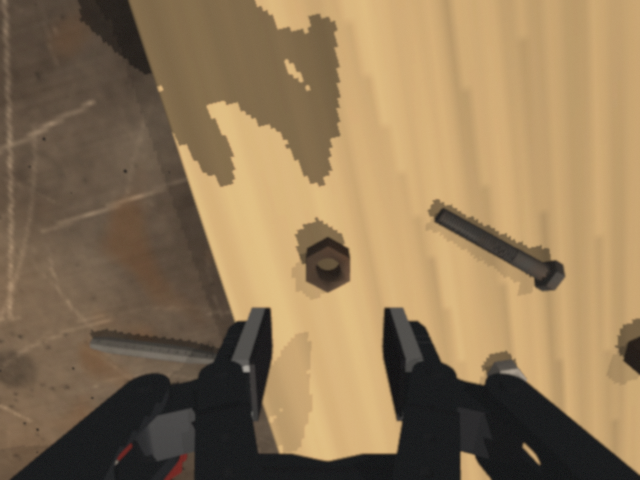

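Flats of the nut (328,265) now face the fingers. Grasp.

Emit:
drive_tool(gripper=[0.5,0.5,0.5,0.5,0.5,0.1,0.1,0.1,0.1,0.1,0.1], dp=[[0,0,0.1],[0,0,0.25],[0,0,0.36],[0,0,0.394],[0,0,0.394],[0,0,0.394],[0,0,0.394],[0,0,0.394],[0,0,0.394],[0,0,0.394],[0,0,0.394]], twist=[0,0,0,0,0,0,0,0,0,0,0], newtons=50)

```text
time_s: 43.3
eef_pos: [425.2, -151.2, 62.4]
ee_rot: [0.001, 0.782, 0.623, 0.0]
force: [-0.4, 1.1, 7.2]
grip_width: 0.268
```

Emit:
drive_tool(gripper=[0.1,0.1,0.1,0.1,0.1,0.1], dp=[[0,0,-0.1],[0,0,-0.3],[0,0,-0.5],[0,0,-0.75],[0,0,-0.98],[0,0,-0.98]], twist=[0,0,0,0,0,0])

```text
time_s: 43.9
eef_pos: [426.1, -151.7, 263.3]
ee_rot: [0.006, 0.782, 0.623, 0.002]
force: [0.2, 0.1, -0.2]
grip_width: 0.264
```

Emit:
drive_tool(gripper=[0.1,0.1,0.1,0.1,0.1], dp=[[0.22,0,-0.1],[0.45,0,-0.2],[0.68,0,-0.25],[0.85,0,-0.25],[0.9,0,-0.25]], twist=[-0.223,-0.223,-0.223,-0.223,-0.223])

```text
time_s: 44.4
eef_pos: [464.7, 27.5, 307.2]
ee_rot: [0.0, 0.66, 0.751, 0.0]
force: [-0.3, 0.1, -1.2]
grip_width: 0.262
```

```bash
python3 - <<'E'
from meas import *
st();go(545,180,330,97.2);c=cap('wrist','w25.png')
E
```

```text
{'time_s': np.float64(44.4), 'eef_pos': array([464.684,  27.466, 307.156]), 'ee_rot': array([0.   , 0.66 , 0.751, 0.   ]), 'force': array([-0.257,  0.138, -1.238]), 'grip_width': np.float64(0.262), 'joints': array([-1.940e-01,  1.320e-01,  1.527e+00,  1.000e-03,  1.482e+00,
       -3.220e-01])}
[[-0.128  0.992  0.001]
 [ 0.992  0.128  0.   ]
 [ 0.     0.001 -1.   ]]
dp [ 0.705  0.496 -0.114] mm [141.   99.2 -22.7] yaw now 97.36 twist 0.002 j6 -0.32 t 44.4
```

View pics/w25.png

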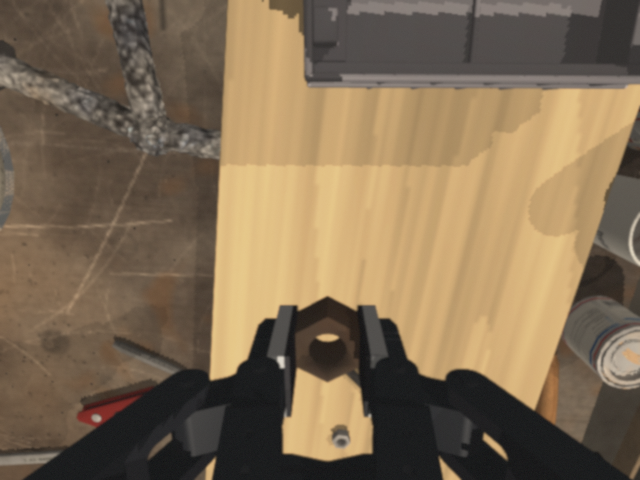

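Emit:
drive_tool(gripper=[0.1,0.1,0.1,0.1,0.1,0.1], dp=[[0.2,0.15,-0.05],[0.4,0.3,-0.1],[0.6,0.42,-0.14],[0.705,0.49,-0.15],[0.705,0.496,-0.15],[0.705,0.496,-0.15]], twist=[0.002,0.002,0.002,0.002,0.002,0.002])

```text
time_s: 45.05
eef_pos: [545.6, 175.9, 336.3]
ee_rot: [-0.0, 0.663, 0.749, -0.001]
force: [1.1, 0.2, 0.3]
grip_width: 0.269
```

```bash
python3 - <<'E'
from meas import *
st();c=cap('wrist','w26.png')
E
```

```text
{'time_s': np.float64(45.05), 'eef_pos': array([545.616, 175.949, 336.275]), 'ee_rot': array([-0.   ,  0.663,  0.749, -0.001]), 'force': array([1.095, 0.182, 0.317]), 'grip_width': np.float64(0.269), 'joints': array([ 1.080e-01,  3.800e-01,  1.137e+00, -1.000e-03,  1.626e+00,
       -1.300e-02])}
[[-0.121  0.993 -0.001]
 [ 0.993  0.121 -0.001]
 [-0.001 -0.001 -1.   ]]
```

View pics/w26.png

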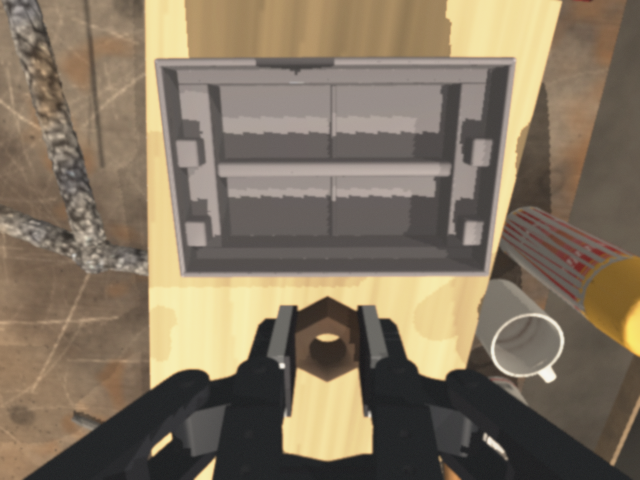

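```bash
python3 - <<'E'
from meas import *
c=cap('wrist')
crate(c,[(516,58),(490,275),(181,275),(155,60)],190,[(450,169),(219,169)],156)
cells(545,211.5,7.2)
go(586.8,251.5,250,97.2)
E
```

```text
rim c [546.8 213.1 190. ] [np.float64(151.2), np.float64(234.5), np.float64(149.9), np.float64(233.1)]
yaw 7.03
web [546.8 212.9 156. ] 180.1 yaw 6.88
cell 1 1 [587.3 251.6]
cell 1 -1 [596.  183.2]
cell -1 1 [494.  239.8]
cell -1 -1 [502.7 171.4]
dp [0.352 0.251 0.434] mm [70.5 50.3 86.8] yaw now 96.89 twist -0.003 j6 -0.01 t 45.15
```

Emit:
drive_tool(gripper=[0.1,0.1,0.1,0.1,0.1,0.1,0.1,0.1], dp=[[0.15,0.1,0],[0.3,0.2,0.1],[0.357,0.26,0.3],[0.357,0.26,0.48],[0.357,0.26,0.6],[0.357,0.26,0.62],[0.357,0.26,0.62],[0.357,0.26,0.62]], twist=[-0.002,-0.002,-0.002,-0.002,-0.002,-0.002,-0.002,-0.002])

```text
time_s: 45.95
eef_pos: [589.1, 253.7, 215.1]
ee_rot: [0.001, 0.662, 0.75, 0.001]
force: [0.3, -0.4, -0.1]
grip_width: 0.265
```

```bash
python3 - <<'E'
from meas import *
go(588.3,252.4,187,97.2)
E
```

```text
dp [-0.006 -0.005  0.14 ] mm [-1.2 -1.1 28.1] yaw now 97.12 twist -0.001 j6 0.1 t 45.95
```

Emit:
drive_tool(gripper=[0.1,0.1,0.1,0.1,0.1,0.1,0.45,0.45,0.45], dp=[[-0.006,-0.005,0.06],[-0.006,-0.005,0.11],[-0.006,-0.005,0.125],[-0.006,-0.005,0.135],[-0.006,-0.005,0.138],[-0.006,-0.005,0.138],[-0.006,-0.005,0.138],[-0.006,-0.005,0.138],[-0.006,-0.005,0.138]], twist=[0,0,0,0,0,0,0,0,0])

```text
time_s: 46.85
eef_pos: [587.6, 252.9, 185.5]
ee_rot: [0.0, 0.662, 0.75, 0.0]
force: [-0.0, 0.8, -0.3]
grip_width: 0.446
```

Emit:
drive_tool(gripper=[0.45,0.45,0.45,0.45,0.45,0.45], dp=[[0,0,-0.1],[0,0,-0.25],[0,0,-0.45],[0,0,-0.65],[0,0,-0.7],[0,0,-0.7]], twist=[0,0,0,0,0,0])

```text
time_s: 47.45
eef_pos: [587.9, 253.0, 326.9]
ee_rot: [0.001, 0.662, 0.75, 0.001]
force: [0.1, 0.4, 0.2]
grip_width: 0.447
```

```bash
python3 - <<'E'
from meas import *
go(603.5,-212,210,97.2);cap('wrist','w27.png')
E
```

```text
dp [-2.317 -0.215  0.583] mm [-463.4  -42.9  116.6] yaw now 97.17 twist -0.0 j6 0.1 t 47.45
```

View pics/w27.png

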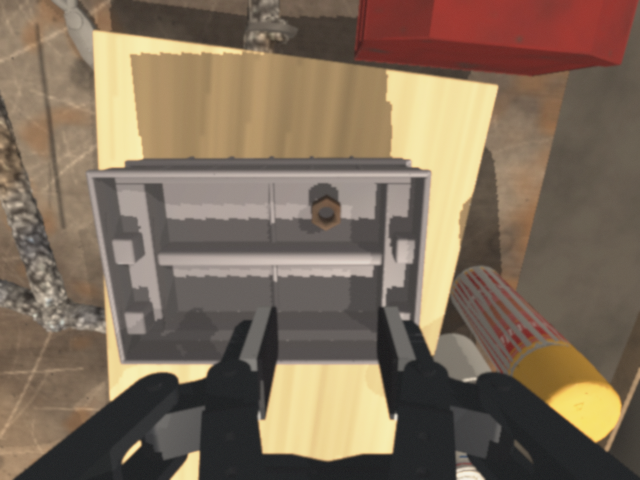

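Nut flat in its cell at (326,211). On to the next nut.

Emit:
drive_tool(gripper=[0.5,0.5,0.5,0.5,0.5], dp=[[-0.2,-0.02,0],[-0.44,-0.04,0],[-0.68,-0.06,0],[-0.9,-0.08,0],[-0.98,-0.09,0]], twist=[0,0,0,0,0])

```text
time_s: 48.0
eef_pos: [593.8, 52.6, 323.2]
ee_rot: [-0.001, 0.663, 0.749, -0.001]
force: [0.3, 0.7, 0.6]
grip_width: 0.5
```

Emit:
drive_tool(gripper=[0.5,0.5,0.5,0.5,0.5,0.5,0.5], dp=[[-0.22,-0.02,0.1],[-0.45,-0.04,0.2],[-0.68,-0.06,0.3],[-0.9,-0.08,0.45],[-0.98,-0.09,0.57],[-0.98,-0.09,0.57],[-0.98,-0.09,0.57]], twist=[0,0,0,0,0,0,0])

```text
time_s: 48.7
eef_pos: [600.5, -139.7, 210.5]
ee_rot: [-0.001, 0.662, 0.75, -0.0]
force: [0.6, 0.9, 0.1]
grip_width: 0.504
```

```bash
python3 - <<'E'
from meas import *
st();c=cap('wrist','w28.png');find(c,'nut')
E
```

```text
{'time_s': np.float64(48.7), 'eef_pos': array([ 600.537, -139.719,  210.541]), 'ee_rot': array([-0.001,  0.662,  0.75 , -0.   ]), 'force': array([0.572, 0.867, 0.112]), 'grip_width': np.float64(0.504), 'joints': array([-0.419,  0.533,  1.228,  0.   ,  1.383, -0.544])}
[[-0.125  0.992 -0.002]
 [ 0.992  0.125  0.001]
 [ 0.001 -0.002 -1.   ]]
nut [289.2  36. ] xy [561.4 -18.6] size mm [119.  53.] circ 119
nut [538.  150.5] xy [735.4 -67.3] size mm [18. 29.] circ 29
nut [216.3 236. ] xy [ 521.8 -155.1] size mm [60. 53.] circ 77
nut [  2.2 241.5] xy [ 366.2 -178.8] size mm [ 5. 34.] circ 34
nut [ 11.5 393.3] xy [ 357.4 -313.7] size mm [ 28. 175.] circ 175
nut [205.  332.9] xy [ 516.2 -235.7] size mm [17. 10.] circ 17
nut [313.9 360.7] xy [ 603.6 -250.2] size mm [27. 40.] circ 41
nut [481.4 360.6] xy [ 737.  -233.5] size mm [18. 33.] circ 32
```

View pics/w28.png

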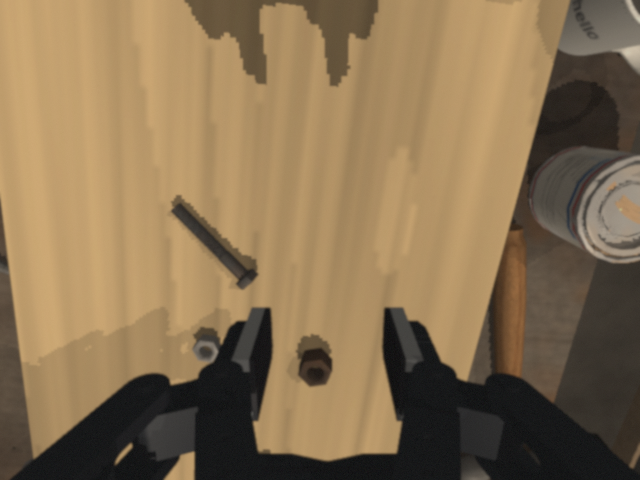

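Emit:
drive_tool(gripper=[0.5,0.5,0.5,0.5], dp=[[-0.2,0,0],[-0.35,-0.02,0],[-0.35,-0.02,0],[-0.35,-0.02,0]], twist=[0,0,0,0])

```text
time_s: 49.15
eef_pos: [605.9, -209.5, 212.2]
ee_rot: [0.001, 0.661, 0.75, 0.0]
force: [1.0, 0.5, 1.2]
grip_width: 0.501
```

```bash
python3 - <<'E'
from meas import *
st();c=cap('wrist');find(c,'nut');u=proj(c,[[603.6,-252,70]])[0].astype(int);print(u)
print(u-35);nutyaw(c,(u[0]-35,u[1]-35,u[0]+35,u[1]+35),'n2.png')
E
```

```text
{'time_s': np.float64(49.15), 'eef_pos': array([ 605.913, -209.465,  212.206]), 'ee_rot': array([0.001, 0.661, 0.75 , 0.   ]), 'force': array([0.992, 0.549, 1.194]), 'grip_width': np.float64(0.501), 'joints': array([-0.515,  0.587,  1.136,  0.   ,  1.417, -0.641])}
[[-0.125  0.992  0.001]
 [ 0.992  0.125 -0.   ]
 [-0.     0.001 -1.   ]]
nut [235.2  29.4] xy [533.2 -88.8] size mm [47. 50.] circ 68
nut [336.9  30. ] xy [596.3 -81.3] size mm [50. 51.] circ 63
nut [212.6 137.7] xy [ 521.8 -156.5] size mm [61. 55.] circ 79
nut [201.4 250.1] xy [ 516.8 -237.9] size mm [16.  8.] circ 16
nut [316.9 279.1] xy [ 603.6 -250.2] size mm [27. 39.] circ 39
nut [  6.5 361.9] xy [ 361.9 -354.2] size mm [ 16. 127.] circ 126
nut [267.1 410.4] xy [ 576.  -374.8] size mm [22. 41.] circ 42
[316 281]
[281 246]
```

View pics/n2.png

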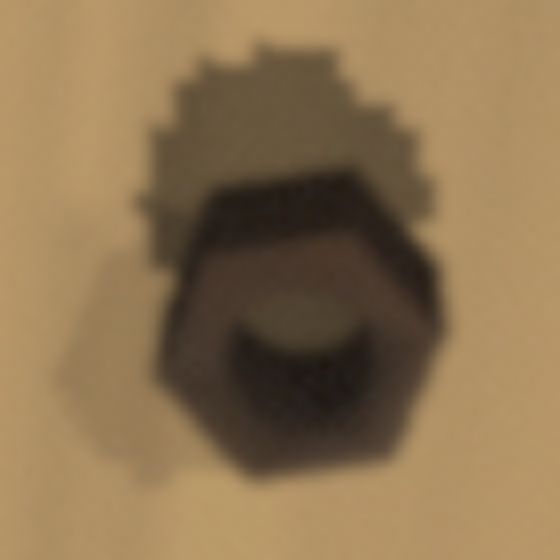

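```bash
python3 - <<'E'
from meas import *
c=cap('wrist');hexyaw(c,[(210,250),(355,232),(445,328),(390,460),(255,475),(160,375)],(281,246))
go(604.5,-252.7,140)
E
```

```text
edges [13.3 12.6 14.3 12.6 13.4 13.3] c [ 605.9 -254.6]
edge dir 16.2 turn yaw by -21.0 twist 0.234
dp [-0.217 -0.035  0.36 ] mm [-43.3  -7.   72.1] yaw now 97.27 twist None j6 -0.64 t 49.25
```

Emit:
drive_tool(gripper=[0.5,0.5,0.5,0.5,0.5,0.5], dp=[[-0.1,-0.01,0.1],[-0.224,-0.033,0.2],[-0.224,-0.033,0.32],[-0.224,-0.033,0.36],[-0.224,-0.033,0.36],[-0.224,-0.033,0.36]], twist=[0.234,0.234,0.234,0.234,0.234,0.234])

```text
time_s: 49.85
eef_pos: [605.2, -255.0, 140.8]
ee_rot: [0.001, 0.787, 0.617, 0.0]
force: [-0.0, -0.1, -0.2]
grip_width: 0.499
```

```bash
python3 - <<'E'
from meas import *
go(605,-253.8,62,76.2);c=cap('wrist','w29.png')
E
```

```text
dp [ 0.006 -0.003  0.394] mm [ 1.2 -0.7 78.8] yaw now 76.26 twist 0.001 j6 -0.34 t 49.85
```

View pics/w29.png

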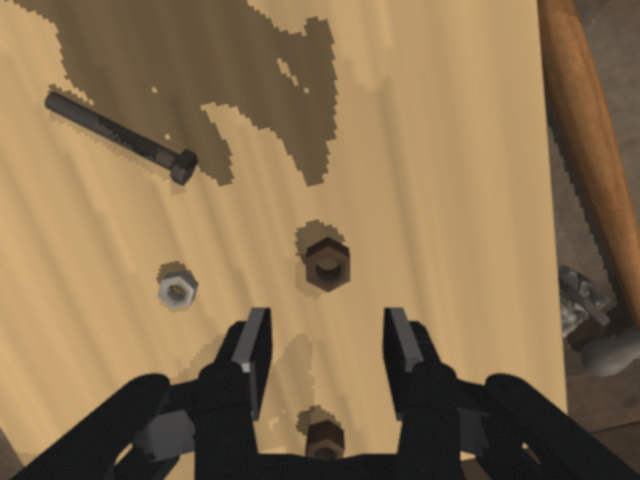

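Emit:
drive_tool(gripper=[0.5,0.5,0.5,0.5,0.5,0.1,0.1,0.1,0.1,0.1,0.1], dp=[[0,0,0.1],[0,0,0.25],[0,0,0.36],[0,0,0.394],[0,0,0.394],[0,0,0.394],[0,0,0.394],[0,0,0.394],[0,0,0.394],[0,0,0.394],[0,0,0.394]], twist=[0,0,0,0,0,0,0,0,0,0,0], newtons=50)

```text
time_s: 51.0
eef_pos: [605.4, -256.2, 62.6]
ee_rot: [0.002, 0.787, 0.616, 0.001]
force: [-0.3, -0.1, 6.5]
grip_width: 0.268
```

Emit:
drive_tool(gripper=[0.1,0.1,0.1,0.1,0.1,0.1], dp=[[0,0,-0.1],[0,0,-0.3],[0,0,-0.5],[0,0,-0.75],[0,0,-0.98],[0,0,-0.98]], twist=[0,0,0,0,0,0])

```text
time_s: 51.6
eef_pos: [606.0, -256.6, 264.7]
ee_rot: [0.006, 0.787, 0.616, 0.002]
force: [-0.2, -1.2, -0.9]
grip_width: 0.264
```

Emit:
drive_tool(gripper=[0.1,0.1,0.1,0.1,0.1], dp=[[0.22,0.04,-0.1],[0.45,0.09,-0.2],[0.68,0.14,-0.25],[0.85,0.2,-0.25],[0.9,0.23,-0.25]], twist=[-0.234,-0.234,-0.234,-0.234,-0.234])

```text
time_s: 52.1
eef_pos: [693.6, -88.2, 306.7]
ee_rot: [0.0, 0.66, 0.751, 0.0]
force: [-0.4, -0.3, -1.6]
grip_width: 0.264
```

```bash
python3 - <<'E'
from meas import *
st();go(495,240.8,315,97.2)
E
```

```text
{'time_s': np.float64(52.1), 'eef_pos': array([693.555, -88.207, 306.675]), 'ee_rot': array([0.   , 0.66 , 0.751, 0.   ]), 'force': array([-0.4  , -0.302, -1.647]), 'grip_width': np.float64(0.264), 'joints': array([-2.940e-01,  7.250e-01,  6.670e-01,  1.000e-03,  1.749e+00,
       -4.230e-01])}
[[-0.129  0.992  0.001]
 [ 0.992  0.129  0.   ]
 [ 0.     0.001 -1.   ]]
dp [ 1.759 -0.773 -0.042] mm [ 351.8 -154.5   -8.4] yaw now 97.4 twist 0.002 j6 -0.42 t 52.1
```

Went a little far in x (no obstacle). Two moves to the second cell.

Emit:
drive_tool(gripper=[0.1,0.1,0.1,0.1,0.1], dp=[[0.2,-0.09,-0.05],[0.43,-0.19,-0.1],[0.66,-0.29,-0.12],[0.83,-0.36,-0.12],[0.88,-0.387,-0.12]], twist=[0,0,0,0,0])

```text
time_s: 52.6
eef_pos: [592.0, 76.0, 331.7]
ee_rot: [0.0, 0.66, 0.751, 0.001]
force: [0.2, -0.2, -1.4]
grip_width: 0.263
```

Emit:
drive_tool(gripper=[0.1,0.1,0.1,0.1,0.1,0.1,0.1], dp=[[0.22,-0.1,0],[0.45,-0.2,0],[0.68,-0.3,0],[0.85,-0.37,0],[0.88,-0.386,0],[0.88,-0.386,0],[0.88,-0.386,0]], twist=[0.002,0.002,0.002,0.002,0.002,0.002,0.002])

```text
time_s: 53.3
eef_pos: [495.9, 236.8, 330.3]
ee_rot: [0.0, 0.663, 0.748, -0.0]
force: [0.3, 0.1, -0.4]
grip_width: 0.261
```

```bash
python3 - <<'E'
from meas import *
st();go(495,240.8,215,97.2);cap('wrist','w30.png')
E
```

```text
{'time_s': np.float64(53.3), 'eef_pos': array([495.885, 236.84 , 330.266]), 'ee_rot': array([ 0.   ,  0.663,  0.748, -0.   ]), 'force': array([ 0.293,  0.122, -0.44 ]), 'grip_width': np.float64(0.261), 'joints': array([ 0.233,  0.322,  1.231, -0.   ,  1.588,  0.112])}
[[-0.12   0.993 -0.   ]
 [ 0.993  0.12  -0.   ]
 [-0.    -0.    -1.   ]]
dp [ 0.02  -0.002  0.576] mm [  4.1  -0.4 115.3] yaw now 96.92 twist -0.003 j6 0.11 t 53.3
```

View pics/w30.png

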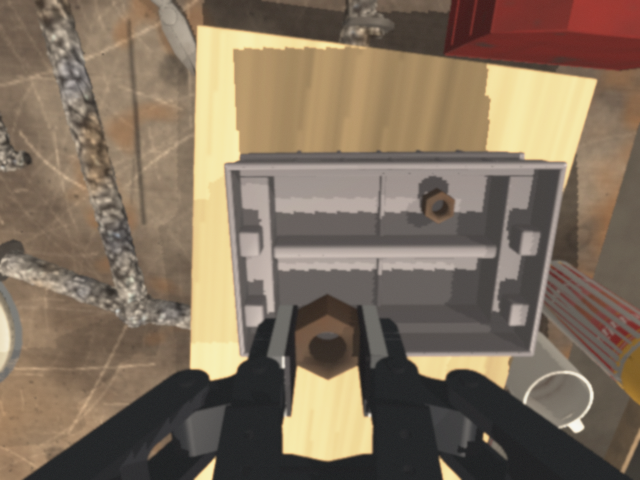

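Emit:
drive_tool(gripper=[0.1,0.1,0.1,0.1,0.1,0.1], dp=[[0.01,0,0.15],[0.01,0,0.35],[0.01,0,0.5],[0.01,0,0.576],[0.01,0,0.576],[0.01,0,0.576]], twist=[-0.002,-0.002,-0.002,-0.002,-0.002,-0.002])

```text
time_s: 53.95
eef_pos: [495.7, 239.2, 216.0]
ee_rot: [0.0, 0.662, 0.749, 0.0]
force: [-0.6, 0.7, 0.1]
grip_width: 0.264
```

```bash
python3 - <<'E'
from meas import *
go(495,240.8,187,97.2)
E
```

```text
dp [ 0.008 -0.003  0.145] mm [ 1.7 -0.5 29. ] yaw now 97.09 twist -0.001 j6 0.11 t 53.95
```

Emit:
drive_tool(gripper=[0.1,0.1,0.1,0.1,0.1,0.1,0.45,0.45,0.45], dp=[[0.004,0,0.06],[0.004,0,0.11],[0.004,0,0.13],[0.004,0,0.138],[0.004,0,0.142],[0.004,0,0.142],[0.004,0,0.142],[0.004,0,0.142],[0.004,0,0.142]], twist=[0,0,0,0,0,0,0,0,0])

```text
time_s: 54.85
eef_pos: [494.9, 240.7, 187.1]
ee_rot: [0.0, 0.662, 0.75, 0.0]
force: [0.5, 0.5, -0.4]
grip_width: 0.454
```

Emit:
drive_tool(gripper=[0.45,0.45,0.45,0.45,0.45,0.45], dp=[[0,0,-0.1],[0,0,-0.25],[0,0,-0.45],[0,0,-0.65],[0,0,-0.7],[0,0,-0.7]], twist=[0,0,0,0,0,0])

```text
time_s: 55.45
eef_pos: [495.1, 240.8, 328.1]
ee_rot: [0.001, 0.662, 0.75, 0.001]
force: [0.6, 0.8, -0.4]
grip_width: 0.449
```

```bash
python3 - <<'E'
from meas import *
st();go(573,-335,210,97.2);cap('wrist','w31.png')
E
```

```text
{'time_s': np.float64(55.45), 'eef_pos': array([495.138, 240.763, 328.101]), 'ee_rot': array([0.001, 0.662, 0.75 , 0.001]), 'force': array([ 0.602,  0.816, -0.358]), 'grip_width': np.float64(0.449), 'joints': array([0.24 , 0.323, 1.235, 0.   , 1.58 , 0.115])}
[[-0.125  0.992  0.003]
 [ 0.992  0.125  0.001]
 [ 0.     0.003 -1.   ]]
dp [-2.905  0.026  0.59 ] mm [-581.     5.1  117.9] yaw now 97.16 twist -0.0 j6 0.11 t 55.45
```

View pics/w31.png

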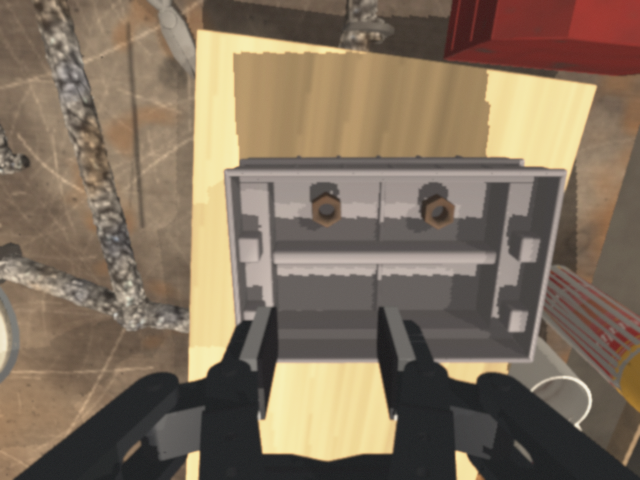

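Two nuts flat in cells at (326,210) and (438,211). Going for the third, knocked one.

Emit:
drive_tool(gripper=[0.5,0.5,0.5,0.5,0.5], dp=[[-0.2,0,0],[-0.44,0,0],[-0.68,0,0],[-0.9,0,0],[-0.97,0,0]], twist=[0,0,0,0,0])

```text
time_s: 56.0
eef_pos: [518.8, 44.9, 324.8]
ee_rot: [-0.001, 0.663, 0.749, -0.001]
force: [-0.3, 0.4, 1.1]
grip_width: 0.499
```

Emit:
drive_tool(gripper=[0.5,0.5,0.5,0.5,0.5], dp=[[-0.22,0,0],[-0.46,0,0],[-0.7,0,0],[-0.93,0,0],[-0.97,0,0]], twist=[0,0,0,0,0])

```text
time_s: 56.5
eef_pos: [543.0, -147.8, 324.4]
ee_rot: [-0.002, 0.663, 0.749, -0.001]
force: [-0.5, 0.8, 0.1]
grip_width: 0.507
```

Emit:
drive_tool(gripper=[0.5,0.5,0.5,0.5,0.5,0.5,0.5,0.5], dp=[[-0.22,0,0.1],[-0.46,0,0.2],[-0.7,0,0.35],[-0.93,0,0.5],[-0.97,0,0.58],[-0.97,0,0.58],[-0.97,0,0.58],[-0.97,0,0.58]], twist=[0,0,0,0,0,0,0,0])

```text
time_s: 57.3
eef_pos: [568.1, -335.3, 212.2]
ee_rot: [0.001, 0.661, 0.75, 0.0]
force: [-0.2, 0.7, 1.1]
grip_width: 0.496
```

```bash
python3 - <<'E'
from meas import *
st();c=cap('wrist','w32.png');find(c,'nut');u=proj(c,[[573,-376,70]])[0].astype(int);print(u-35)
nutyaw(c,(u[0]-35,u[1]-35,u[0]+35,u[1]+35),'n3.png')
E
```

```text
{'time_s': np.float64(57.3), 'eef_pos': array([ 568.052, -335.34 ,  212.226]), 'ee_rot': array([0.001, 0.661, 0.75 , 0.   ]), 'force': array([-0.178,  0.727,  1.13 ]), 'grip_width': np.float64(0.496), 'joints': array([-0.711,  0.632,  1.063,  0.   ,  1.445, -0.837])}
[[-0.126  0.992  0.001]
 [ 0.992  0.126 -0.001]
 [-0.001  0.001 -1.   ]]
nut [15.9 14.5] xy [ 359.3 -222.9] size mm [19. 23.] circ 29
nut [217.8  15.9] xy [ 484.1 -208.6] size mm [18. 22.] circ 24
nut [257.3  47.7] xy [ 509.8 -223.6] size mm [21. 54.] circ 54
nut [338.   28.4] xy [ 558.9 -206.3] size mm [50. 49.] circ 61
nut [ 51.3 227.9] xy [ 370.4 -360.5] size mm [108. 227.] circ 251
nut [575.7 168.6] xy [ 733.8 -271.6] size mm [12. 34.] circ 34
nut [568.3 211.7] xy [ 738.1 -301.9] size mm [16. 17.] circ 20
nut [325.3 276.3] xy [ 571.8 -373.1] size mm [28. 38.] circ 39
nut [547.7 277.3] xy [ 738.2 -353.1] size mm [26. 23.] circ 31
[291 245]
```

View pics/w32.png

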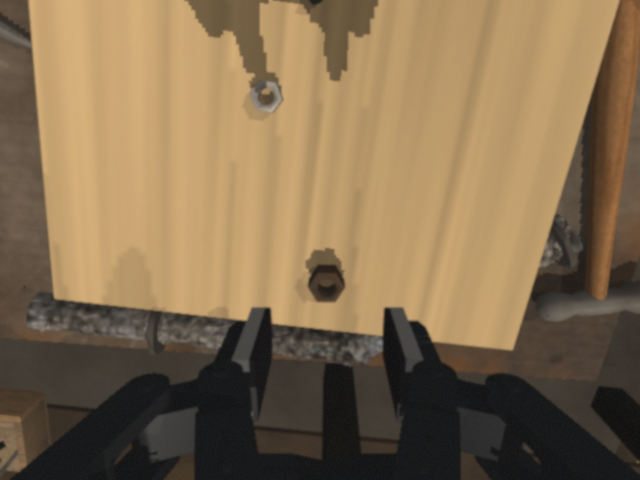

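View pics/n3.png

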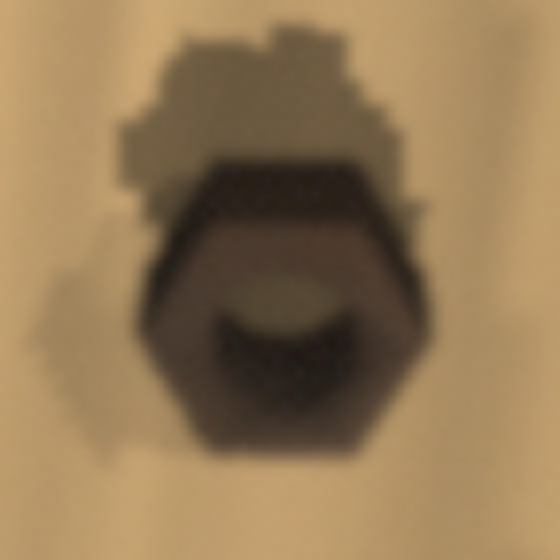

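```bash
python3 - <<'E'
from meas import *
c=cap('wrist');hexyaw(c,[(205,228),(362,225),(432,330),(358,450),(208,452),(138,330)],(291,245))
go(573.2,-376,140)
E
```

```text
edges [14.2 12.2 13.9 13.9 13.9 11.8] c [ 573.3 -378.1]
edge dir 7.3 turn yaw by -29.9 twist 0.333
dp [-0.203  0.     0.362] mm [-40.6   0.   72.5] yaw now 97.25 twist None j6 -0.84 t 57.4
```

Emit:
drive_tool(gripper=[0.5,0.5,0.5,0.5,0.5,0.5], dp=[[-0.1,0,0.1],[-0.21,0,0.2],[-0.21,0,0.32],[-0.21,0,0.362],[-0.21,0,0.362],[-0.21,0,0.362]], twist=[0.333,0.333,0.333,0.333,0.333,0.333])

```text
time_s: 58.0
eef_pos: [573.1, -378.2, 139.9]
ee_rot: [0.001, 0.832, 0.555, 0.0]
force: [0.7, 0.5, -0.3]
grip_width: 0.498
```

```bash
python3 - <<'E'
from meas import *
go(572.8,-377.8,62,67.3);c=cap('wrist','w33.png')
E
```

```text
dp [ 0.001 -0.003  0.389] mm [ 0.3 -0.6 77.9] yaw now 67.36 twist 0.001 j6 -0.36 t 58.0
```

View pics/w33.png

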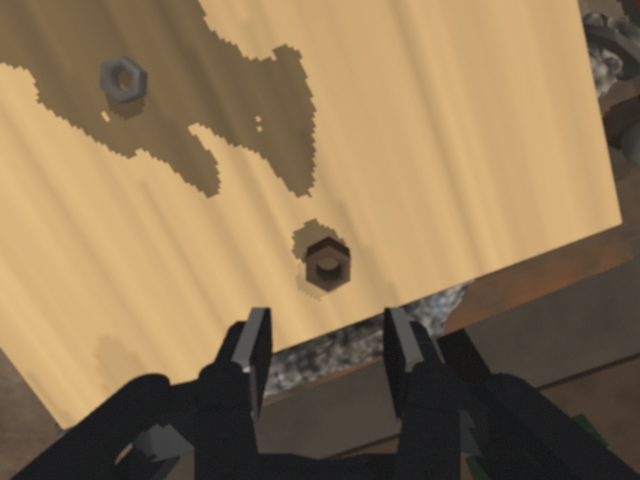

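Aligned (nut at (328,264), same as the earlier good grasps). Grasping.

Emit:
drive_tool(gripper=[0.5,0.5,0.5,0.5,0.5,0.1,0.1,0.1,0.1,0.1,0.1], dp=[[0,0,0.1],[0,0,0.25],[0,0,0.36],[0,0,0.389],[0,0,0.389],[0,0,0.389],[0,0,0.389],[0,0,0.389],[0,0,0.389],[0,0,0.389],[0,0,0.389]], twist=[0,0,0,0,0,0,0,0,0,0,0], newtons=50)

```text
time_s: 59.15
eef_pos: [573.4, -379.1, 62.9]
ee_rot: [0.002, 0.833, 0.553, 0.0]
force: [-0.7, 1.2, 6.8]
grip_width: 0.265
```

Emit:
drive_tool(gripper=[0.1,0.1,0.1,0.1,0.1,0.1,0.1], dp=[[0,0,-0.1],[0,0,-0.3],[0,0,-0.5],[0,0,-0.75],[0,0,-0.98],[0,0,-0.98],[0,0,-0.98]], twist=[0,0,0,0,-0.1,-0.2,-0.333])

```text
time_s: 59.85
eef_pos: [572.8, -378.7, 259.1]
ee_rot: [0.002, 0.686, 0.727, -0.0]
force: [-0.0, -0.0, -1.3]
grip_width: 0.263
```

```bash
python3 - <<'E'
from meas import *
st();go(597,184.2,325,97.2)
E
```

```text
{'time_s': np.float64(59.85), 'eef_pos': array([ 572.794, -378.659,  259.09 ]), 'ee_rot': array([ 0.002,  0.686,  0.727, -0.   ]), 'force': array([-0.039, -0.006, -1.269]), 'grip_width': np.float64(0.263), 'joints': array([-0.754,  0.684,  0.857, -0.   ,  1.597, -0.813])}
[[-0.058  0.998  0.003]
 [ 0.998  0.058 -0.003]
 [-0.003  0.003 -1.   ]]
dp [ 2.802  0.286 -0.337] mm [560.3  57.1 -67.3] yaw now 93.34 twist -0.043 j6 -0.81 t 59.85
```

Emit:
drive_tool(gripper=[0.1,0.1,0.1,0.1,0.1], dp=[[0.2,0.02,-0.07],[0.42,0.05,-0.15],[0.66,0.08,-0.23],[0.88,0.11,-0.3],[0.94,0.13,-0.33]], twist=[0,0,0,0,0])

```text
time_s: 60.35
eef_pos: [589.2, -185.3, 325.8]
ee_rot: [0.002, 0.687, 0.727, 0.001]
force: [-0.5, -0.3, -1.0]
grip_width: 0.266
```

Emit:
drive_tool(gripper=[0.1,0.1,0.1,0.1,0.1], dp=[[0.22,0.03,0],[0.46,0.06,0],[0.7,0.1,0],[0.9,0.12,0],[0.94,0.13,0]], twist=[0,0,0,0,0])

```text
time_s: 60.85
eef_pos: [605.0, 3.2, 323.2]
ee_rot: [0.0, 0.687, 0.727, 0.0]
force: [1.3, -0.5, 0.1]
grip_width: 0.266
```

```bash
python3 - <<'E'
from meas import *
go(597,184.2,325,97.2)
E
```

```text
dp [ 0.906  0.011 -0.008] mm [181.2   2.2  -1.7] yaw now 93.21 twist -0.044 j6 -0.24 t 60.85
```

Emit:
drive_tool(gripper=[0.1,0.1,0.1,0.1,0.1,0.1,0.1], dp=[[0.22,0,0],[0.46,0,0],[0.7,0.01,0],[0.88,0.01,0],[0.9,0.011,0],[0.9,0.011,0],[0.9,0.011,0]], twist=[-0.044,-0.044,-0.044,-0.044,-0.044,-0.044,-0.044])

```text
time_s: 61.55
eef_pos: [598.3, 178.0, 322.6]
ee_rot: [0.0, 0.664, 0.748, -0.0]
force: [-0.3, 0.0, -0.3]
grip_width: 0.266
```

```bash
python3 - <<'E'
from meas import *
go(597,184.2,215,97.2);cap('wrist','w34.png')
E
```

```text
dp [ 0.032 -0.003  0.538] mm [  6.4  -0.5 107.6] yaw now 96.84 twist -0.004 j6 -0.02 t 61.55
```

View pics/w34.png

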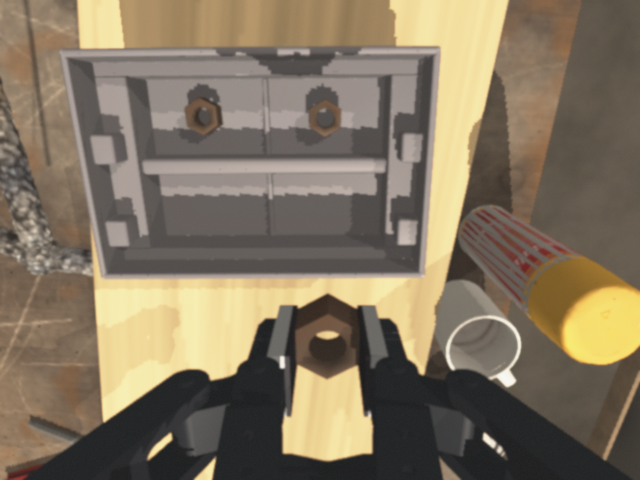

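Emit:
drive_tool(gripper=[0.1,0.1,0.1,0.1,0.1,0.1], dp=[[0.02,0,0.12],[0.02,0,0.3],[0.02,0,0.46],[0.02,0,0.538],[0.02,0,0.538],[0.02,0,0.538]], twist=[-0.002,-0.002,-0.002,-0.002,-0.002,-0.002])

```text
time_s: 62.2
eef_pos: [597.9, 182.6, 216.1]
ee_rot: [0.0, 0.662, 0.749, 0.0]
force: [-0.3, 0.1, 0.1]
grip_width: 0.265
```

```bash
python3 - <<'E'
from meas import *
go(597,184.2,187.5,97.2)
E
```

```text
dp [ 0.008 -0.004  0.143] mm [ 1.7 -0.8 28.6] yaw now 97.04 twist -0.002 j6 -0.01 t 62.2
```

Emit:
drive_tool(gripper=[0.1,0.1,0.1,0.1,0.1,0.1,0.45,0.45,0.45], dp=[[0.004,0,0.06],[0.004,0,0.11],[0.004,0,0.13],[0.004,0,0.138],[0.004,0,0.142],[0.004,0,0.142],[0.004,0,0.142],[0.004,0,0.142],[0.004,0,0.142]], twist=[0,0,0,0,0,0,0,0,0])

```text
time_s: 63.1
eef_pos: [597.3, 184.4, 186.9]
ee_rot: [0.0, 0.662, 0.75, 0.0]
force: [-0.2, -1.0, 1.2]
grip_width: 0.451
```

Emit:
drive_tool(gripper=[0.45,0.45,0.45,0.45,0.45,0.45,0.45,0.45,0.45], dp=[[0,0,-0.1],[0,0,-0.25],[0,0,-0.45],[0,0,-0.65],[0,0,-0.7],[-0.1,0,-0.7],[-0.3,0,-0.7],[-0.4,0,-0.7],[-0.4,0,-0.7]], twist=[0,0,0,0,0,0,0,0,0])

```text
time_s: 64.0
eef_pos: [607.5, 102.6, 326.1]
ee_rot: [-0.0, 0.663, 0.749, -0.0]
force: [0.8, 0.1, -0.4]
grip_width: 0.45
```

```bash
python3 - <<'E'
from meas import *
st();c=cap('wrist','w35.png');cap('scene','s35.png');cap('top','t35.png')
E
```

```text
{'time_s': np.float64(64.0), 'eef_pos': array([607.455, 102.611, 326.118]), 'ee_rot': array([-0.   ,  0.663,  0.749, -0.   ]), 'force': array([ 0.838,  0.09 , -0.385]), 'grip_width': np.float64(0.45), 'joints': array([-0.022,  0.488,  1.004, -0.   ,  1.651, -0.143])}
[[-0.121  0.993 -0.001]
 [ 0.993  0.121 -0.   ]
 [-0.    -0.001 -1.   ]]
```

View pics/w35.png

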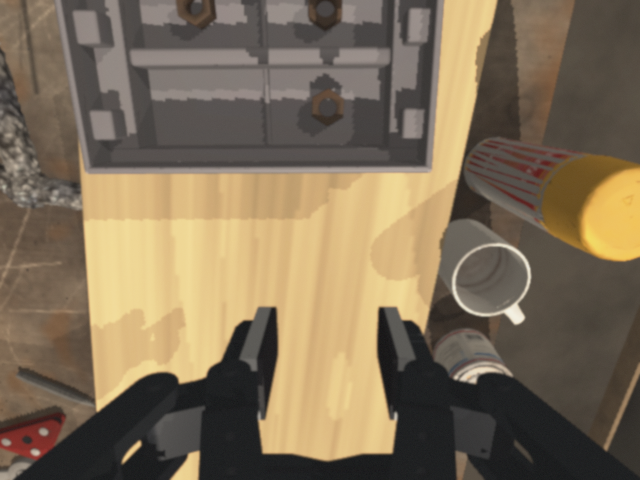

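View pics/t35.png

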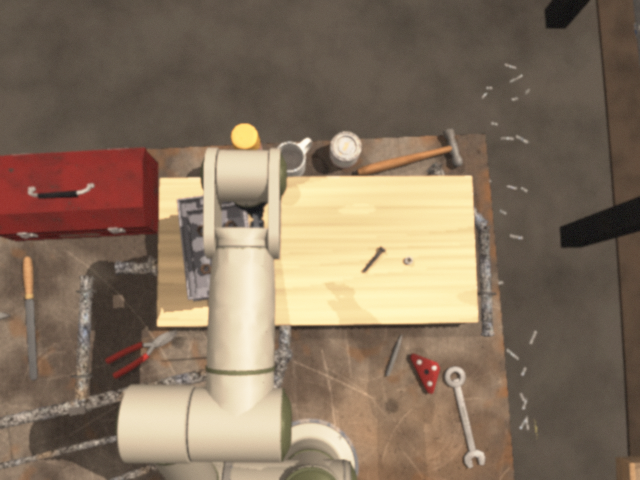

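Emit:
drive_tool(gripper=[0.45,0.45,0.45,0.45,0.45,0.45,0.45], dp=[[-0.2,0,0],[-0.44,0,0],[-0.68,0,0],[-0.92,0,0],[-0.98,0,0],[-0.98,0,0],[-0.98,0,0]], twist=[0,0,0,0,0,0,0])

```text
time_s: 64.85
eef_pos: [631.6, -87.7, 326.8]
ee_rot: [-0.0, 0.661, 0.75, 0.0]
force: [-0.3, 0.5, 0.9]
grip_width: 0.451
```

```bash
python3 - <<'E'
from meas import *
cap('scene','s36.png');c=cap('top','t36.png')
im=cv2.imread('pics/s36.png')[170:400,100:350]; cv2.imwrite('pics/s36b.png',cv2.resize(im,None,fx=2.6,fy=2.6,interpolation=cv2.INTER_CUBIC))
im=cv2.imread('pics/t36.png')[180:320,150:480]; cv2.imwrite('pics/t36b.png',cv2.resize(im,None,fx=2.4,fy=2.4,interpolation=cv2.INTER_CUBIC))
E
```

```text
(no output)
```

View pics/s36b.png

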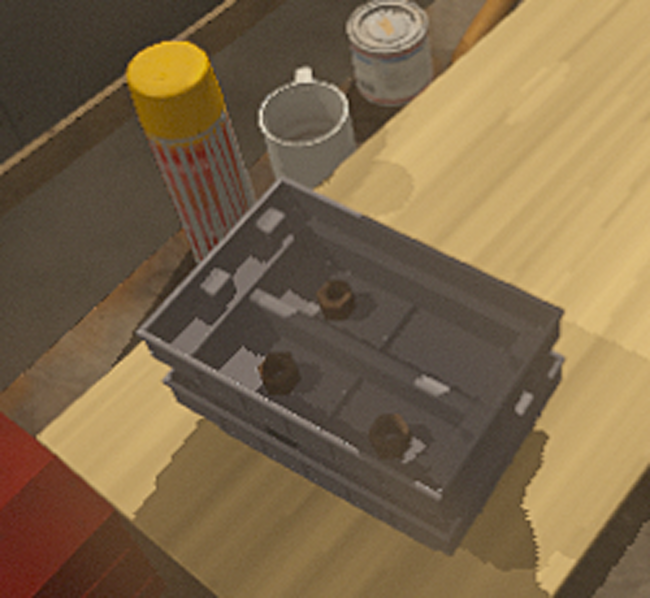

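View pics/t36b.png

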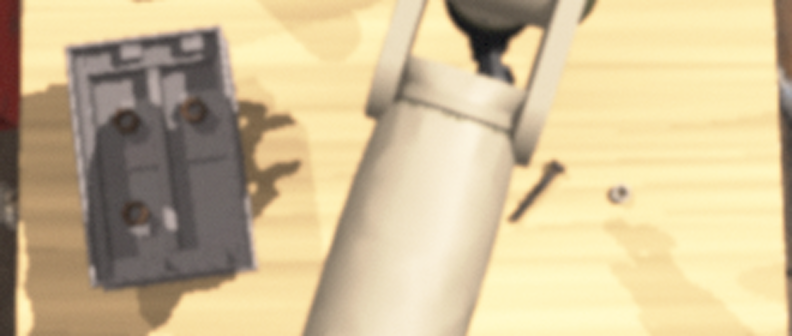

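The upper crate stands level on the lower one, with three nuts in three cells. The bolt and the small nut haven't moved. Handing in.

```bash
python3 - <<'E'
from rig import job
print(job.finish_job())
E
```

```text
the job is handed in; nothing more can be done
None
```

The job is done and handed in at about 65 s of the 210 s allowed. It reported no verdict.

- **Crates and caps:** I lifted crate_b out and stood it beside crate_a, then laid the three caps that were there in three cells of crate_a.
- **Stacking:** I turned crate_b half round and set it on top. It touched down at the height expected for feet on lugs (TCP at 135.3 mm, as predicted), and the last scene picture shows it level.
- **Nuts:** I laid all three nuts in separate cells of crate_b. One had been knocked aside partway through, so I found it again before gripping it. The last pictures show all three flat, near the middle of their cells.
- **Left alone:** The bolt and the small bright nut are where they lay at the start.

Checks that were off or disagreed:
- **Off-centre cap:** One cap sits about 5 mm from the middle of its cell, towards the web, but lies flat.
- **Crate_a position:** Crate_a may have shifted about 4 mm while I placed the caps. I placed crate_b by the newer measurement.
- **Camera difference:** The top and wrist cameras differed by 2–4 mm, so I went by the wrist camera.
- **Caps hidden:** The caps can't be seen now that crate_b is on top. I last saw them just before stacking.

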